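# Scan the plaster casts, then clear them to the tray

### The arm

A 7-joint arm with a two-finger parallel gripper is mounted at the origin on the work surface. World frame = base frame: x ahead of the robot, y to its left, z up, the work surface at z = 0. Lengths are in m, angles in rad, forces in N, time in s.
With the tool pointing down it reaches from about 0.4 to 0.875 m from the base axis. Payload 19.3 kg.
Tool frame: the origin (TCP) lies midway between the tips of the shut fingers; the grasp point (between the pads) lies 19 mm behind it (bot.pinch_z is the distance from the TCP to the grasp point, in m); z points along the fingers, y is the line along which they close (so a half turn about z gives the same grasp; the last joint's range is limited). The gripper opens to 85 mm and grips with 20 to 120 N. Pads are 22 mm wide; open, the fingers measure 114 mm over their backs; the gripper's body (76 mm by 85 mm) begins 54 mm behind the grasp point. The pads swing forward as they close: fully open they stand 13 mm farther back than shut.
Start: joints at [-1.263, 0.521, -0.036, 1.599, 0.021, 1.021, -0.113], TCP at [0.231, 0.581, 0.231] pointing down, gripper open.
Joint ranges: [-2.91, 2.91], [-0.3, 2.13], [-1.5, 1.42], [0.17, 2.43], [-1.26, 4.41], [0.16, 1.93], [-2.52, 2.52]. Speed limits (rad/s): [1.89, 1.89, 2.39, 2.39, 3.01, 3.01, 3.01].

### API

Orientations are given as [roll, pitch, yaw] about the fixed x, y, z axes, in that order (R = Rz(yaw) Ry(pitch) Rx(roll)).
In Python, from workcell import observe, viewer, bot gives the robot as it stands. The module is installed in compiled form; this text tells all that it offers.
- The arm moves only by the tool play_rows, never from a script. Its argument "motion" is a list of rows, each a list of 7 numbers: the shift along the tool's x, y, z in cm, then the turn, a rotation vector about the tool's x, y, z in rad, then the opening, from -1 (shut) to 1 (fully open), so that 0 is half open. A call has exactly 5 rows; each row is the pose to reach, as a shift and turn from the pose commanded when the call began, along the tool's axes at that moment; what a row does not reach only later rows make up. A row lasts 1/10 s, in which the tool goes at most 50 mm and 8.59 degrees, less where a joint would pass 70% of its speed; a pose out of reach is approached as far as the arm can. A call with a gripper value outside its range is refused whole. The fingers move at their own pace and stop on an object; "squeeze" is the grip in N (left out, the last holds). Time passes only in rows, so rows that repeat a pose let the fingers close, or fill a call up. It gives the time, the measured TCP pose, the force, the opening and the grip force at its end, in the units of the state.
- observe(): the state, without advancing time (a new reading comes with each control period).
- viewer.grab_frame(name): name is "scene" or "top" or "wrist"; returns (picture, depth): 420x560x3 uint8, red, green, blue; 420x560 float32, m along the optical axis (not along the pixel's ray), 0 where there is no reading.
- viewer.camera_info(name): a dict with "fx", "fy", "cx", "cy" (pixels), "k1" (the pictures are not rectified: a ray, as slopes to the right and down, at radius r is drawn at 1 + k1 r^2 times it, then the intrinsics apply), "R" (3x3) and "t" (3): a world point X has camera coordinates R X + t. Camera axes: x right, y down, z forward; pixel columns grow to the right and rows downward; lengths in m; the calibration is good to about 2 mm. A picture is of the moment at which its call begins: read the wrist's pose just before it. camera_info takes no time and is no camera call; for the wrist camera it gives the pose at the moment of the call.
- bot.job_done(): hands the job in; it is judged then, once.
The state is a dict: "clock": time; "qpos": joint angles; "qd": joint speeds; "joint_efforts": joint torques, N m; "position": TCP position; "tool_rot": TCP orientation; "force": force on the tool from outside, world axes, zero at the start; "moment": the same for the moment, N m; "grip_width": finger opening in m; "finger_force": force on a finger pad.
Only numpy, scipy, OpenCV 4.12 (cv2) and the standard library are available. Lean on these libraries where they do the work, as an engineer would, in place of code of your own. Each camera call takes 0.05 s, during which the arm holds its last target. There are 200 camera calls.

### The job

Stand every plaster cast that has a tablet on its foot upright on the black mat, wholly on it, with the tablet facing squarely towards the scanner's window; once all of them stand so, slide the lock tab fully aside and press the scan button right down for a moment. Then slide the tab fully back over the button and stand all the casts upright inside the dark wooden tray. Leave everything else on the table where it is.

Things in the scene. Friction and masses are not known exactly. Their poses are not given: they have to be found in the camera images.
- column: White plaster cast, 220 g, upright: round foot 60 mm across, 12 mm high; on one side of it an upright tablet 24 mm wide, 26 mm high, outer face 38 mm from the axis (from above: a tongue beyond the foot). Origin: centre of underside; z up; +x from axis out through the tablet. May be absent. Straight shaft 40 mm across, top at 88 mm; grip at 68 mm height.
- urn: White plaster cast, 220 g, upright: round foot 60 mm across, 12 mm high; on one side of it an upright tablet 24 mm wide, 26 mm high, outer face 38 mm from the axis (from above: a tongue beyond the foot). Origin: centre of underside; z up; +x from axis out through the tablet. May be absent. Thin neck, belly 46 mm wide at 44 to 74 mm height, top at 84 mm; grip at 62 mm.
- baluster: White plaster cast, 220 g, upright: round foot 60 mm across, 12 mm high; on one side of it an upright tablet 24 mm wide, 26 mm high, outer face 38 mm from the axis (from above: a tongue beyond the foot). Origin: centre of underside; z up; +x from axis out through the tablet. May be absent. 48 mm wide up to 34 mm, shaft 34 mm across from 42 mm to the top at 80 mm; grip at 66 mm.
- drum: White plaster cast, 220 g, upright: round foot 60 mm across, 12 mm high; on one side of it an upright tablet 24 mm wide, 26 mm high, outer face 38 mm from the axis (from above: a tongue beyond the foot). Origin: centre of underside; z up; +x from axis out through the tablet. May be absent. Straight drum 44 mm across, top at 70 mm; grip at 56 mm height.
- scanner: Fixed label scanner and its mat, one unit. Origin: centre of the mat on the table; +x from the mat towards the block, y along the block. Grey block 85 mm high, 350 mm long; front face with long black window at x = 90, back at x = 174 mm. On top: button at x = 130, y = -40 mm under the lock tab; steel rail at x = 158 to 170, y = -77 to 53 mm, up to 110 mm height
- mat (a point): centre of the scanner's thin black rubber mat, at table height, axes as the scanner's; 120 mm along x, 350 mm along y, flush with the table (no step). A cast faces the scanner squarely when its +x is parallel to the scanner's +x. Four casts fit in a row along y, 90 mm apart
- lock_tab (a joint): slide of the child-lock tab, in m: 0 = home, fully over the button (start); grows as the tab slides along the scanner's +y; 0.055 = fully aside, button clear. About 1.5 N of friction; stays where it is left. While home it bars the button
- lock_fin (a point): centre of the tab's upright fin, 138 mm above the table. The tab is an aluminium plate 44 mm along y, 4 mm thick, its upper side 116 mm above the table, with a fin on it 12 mm thick along y, 30 mm along x, from 116 to 150 mm height: pinch the fin along y, or push it sideways
- start_button (a joint): travel of the round scan button, in m: 0 = up, 0.006 = fully down; spring-loaded, fully down takes about 5 N; presses straight down
- start_button_top (a point): centre of the button's upper face (28 mm across), 107 mm above the table when up
- tray_in (a point): centre of the inner floor of the outgoing shallow dark wooden tray, fixed; inside 198 mm by 198 mm, axes along its sides; floor 5 to 6 mm above the table, rim 20 mm above the table. Holds up to four casts in two rows of two, 92 mm apart
- medallion: bystander, loose, to be left alone: a flat resin disc 40 mm across, 14 mm high
- mould: bystander, loose, to be left alone: a plaster mould block 80 by 110 by 85 mm high
- jar: bystander, loose, to be left alone: a closed amber jar 60 mm across, 90 mm high
- brush: bystander, loose, to be left alone: a brush lying flat, handle along its -x
- spatula: bystander, loose, to be left alone: a spatula lying flat, handle along its -x
- mug: bystander, loose, to be left alone: a white mug 76 mm across, 85 mm high
- plinth: bystander, loose, to be left alone: a square resin plinth 50 mm wide, 42 mm high
Mind the look-alikes: they are no part of the job. What is shaped like the column but green or pink is not meant.

How it is judged:
On the way, in this order (a step that is already met when the one before it is completed fails the run):
1. every cast present stands on the mat, tablet squarely towards the scanner (within 15 degrees), let go (x of column in the frame of mat between -0.04 and 0.04 m and y of column in the frame of mat between -0.155 and 0.155 m and height (world z) of each of column, urn, baluster, drum below 0.006 m and angle between each of column, urn, baluster, drum's own z axis and vertical below 0.1 rad and angle between the x axis of each of column, urn, baluster, drum and the x axis of scanner, either way round below 0.26 rad and x of start_button_top in the frame of column above 0.03 m and linear speed of each of column, urn, baluster, drum below 0.03 m/s and contact force between the fingers and column below 0.1 N and x of urn in the frame of mat between -0.04 and 0.04 m and y of urn in the frame of mat between -0.155 and 0.155 m and x of start_button_top in the frame of urn above 0.03 m and contact force between the fingers and urn below 0.1 N and x of baluster in the frame of mat between -0.04 and 0.04 m and y of baluster in the frame of mat between -0.155 and 0.155 m and x of start_button_top in the frame of baluster above 0.03 m and contact force between the fingers and baluster below 0.1 N and x of drum in the frame of mat between -0.04 and 0.04 m and y of drum in the frame of mat between -0.155 and 0.155 m and x of start_button_top in the frame of drum above 0.03 m and contact force between the fingers and drum below 0.1 N), for 0.2 s.
2. with all casts still standing so and the lock tab aside, the scan button is pressed fully down (all of step 1 and value of joint lock_tab above 0.045 m and value of joint start_button above 0.0048 m), for 0.1 s.
At the end, for the whole second after the job is handed in: every cast present stands upright (within 6 degrees) and at rest on the tray's floor, its axis within 75 mm of the tray's centre along both sides; the lock tab is back home over the button (within 6 mm) and the button is up (x of column in the frame of tray_in between -0.075 and 0.075 m and y of column in the frame of tray_in between -0.075 and 0.075 m and z of each of column, urn, baluster, drum in the frame of tray_in below 0.006 m and angle between each of column, urn, baluster, drum's own z axis and vertical below 0.1 rad and linear speed of each of column, urn, baluster, drum below 0.03 m/s and x of urn in the frame of tray_in between -0.075 and 0.075 m and y of urn in the frame of tray_in between -0.075 and 0.075 m and x of baluster in the frame of tray_in between -0.075 and 0.075 m and y of baluster in the frame of tray_in between -0.075 and 0.075 m and x of drum in the frame of tray_in between -0.075 and 0.075 m and y of drum in the frame of tray_in between -0.075 and 0.075 m and value of joint lock_tab below 0.006 m and value of joint start_button below 0.002 m); the robot touches nothing.
It fails at once if a bystander was moved more than 50 mm (distance of any of medallion, mould, jar, brush, spatula, mug, plinth from where it was at the start of the episode above 0.05 m).
Of column, urn, baluster, drum only 3 to 4 are there at a start; the rules pass over those that are not, and their reading is None.
At some moment in a run one of column, urn, baluster, drum may be knocked a few centimetres aside while the robot is not near it.
It also fails if it takes over 210 s, if anything falls off the work surface, if the arm or the gripper's body presses on something with over 40 N, if the wrist force passes 120 N, or if a joint passes its speed limit or range.

## Working session

There is one attempt and no reset: what is moved stays moved. The work goes in short steps, Python scripts to look and compute and a tool call to move; the robot and the scene stay as the last step left them, time stands still between calls to the robot, and variables do not carry over. Pictures are saved under pics/ and viewed, at most 14 in all, crops included, and the job is handed in when it is done.

Besides the shell and the picture viewer there is one more tool, called after ">>>" as name(argument=value, ...), one argument or row to a line, values as JSON. play_rows: Moves the arm, as the interface text tells. Its arguments: {"type":"object","properties":{"motion":{"type":"array"},"squeeze":{"type":"number"}},"required":["motion"]}

```bash
mkdir -p pics
cat > h.py <<'E'
import numpy as np, cv2
from workcell import observe, viewer, bot
def grab(n):
    o=observe(); ci=viewer.camera_info(n); p,d=viewer.grab_frame(n); return p,d,ci
def cloud(d,ci):
    h,w=d.shape; v,u=np.mgrid[:h,:w].astype(float)
    x=(u-ci['cx'])/ci['fx']; y=(v-ci['cy'])/ci['fy']; k=ci['k1']
    a,b=x.copy(),y.copy()
    for _ in range(8):
        s=1+k*(a*a+b*b); a=x/s; b=y/s
    P=np.stack([a*d,b*d,d],-1)
    R=np.array(ci['R']); t=np.array(ci['t'])
    W=(P-t)@R; W[d<=0]=np.nan
    return W
def save(n,p,s=1.0):
    cv2.imwrite('pics/'+n,cv2.resize(p[:,:,::-1],None,fx=s,fy=s,interpolation=cv2.INTER_CUBIC))
E
python3 - <<'E'
from h import *
print(observe())
for n in ['top','scene']:
    p,d,ci=grab(n); save(n+'0.png',p,1.4); np.savez(n+'0.npz',p=p,d=d,W=cloud(d,ci)); print({k:np.round(v,3) for k,v in ci.items()})
E
```

```text
{'clock': 0.0, 'qpos': array([-1.26319103,  0.52200234, -0.03631632,  1.59999218,  0.02123477,
        1.02112146, -0.11276316]), 'qd': array([ 3.10402915e-04, -3.49269171e-04,  9.54697473e-04, -7.20649777e-04,
       -3.42223023e-04,  1.66765694e-03, -7.45196376e-05]), 'joint_efforts': array([ 2.66992163e-05, -9.27098250e+01,  1.98014461e+00, -3.69925725e+01,
        1.79141562e-02,  8.20220739e-03, -4.70246800e-05]), 'position': array([0.23047635, 0.58059007, 0.23073881]), 'tool_rot': array([-3.14046101e+00,  1.16911216e-04,  2.76382258e+00]), 'force': array([-0.64039986, -0.47448351, -0.61341196]), 'moment': array([-0.04407012,  0.019922  ,  0.03811614]), 'finger_force': 0.0, 'grip_width': 0.08517226924014616}
{'fx': np.float64(486.718), 'fy': np.float64(486.718), 'cx': np.float64(276.557), 'cy': np.float64(204.686), 'k1': np.float64(-0.017), 'R': array([[ 0.003, -1.   , -0.006],
       [-0.993, -0.002, -0.114],
       [ 0.114,  0.007, -0.993]]), 't': array([-0.056,  0.488,  1.724])}
{'fx': np.float64(382.382), 'fy': np.float64(382.382), 'cx': np.float64(278.109), 'cy': np.float64(211.362), 'k1': np.float64(-0.061), 'R': array([[ 0.648,  0.761, -0.01 ],
       [ 0.551, -0.479, -0.683],
       [-0.525,  0.437, -0.73 ]]), 't': array([-0.265, -0.206,  1.358])}
```

View pics/top0.png

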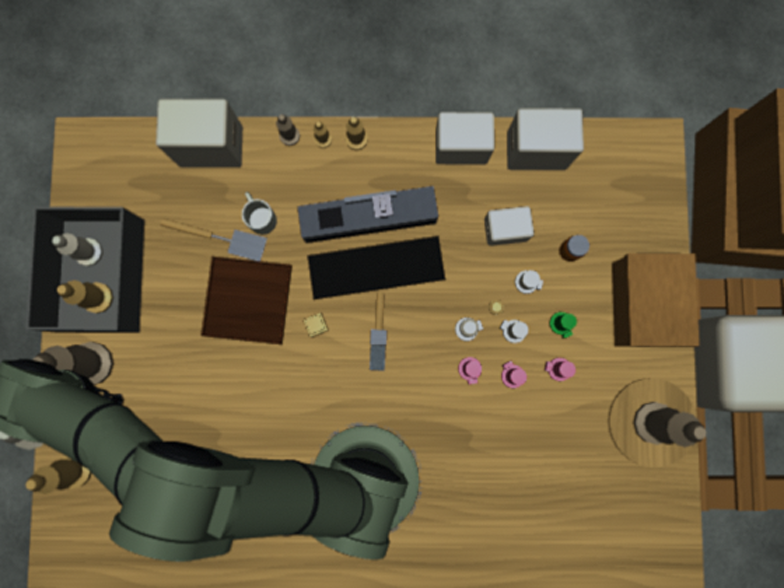

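View pics/scene0.png

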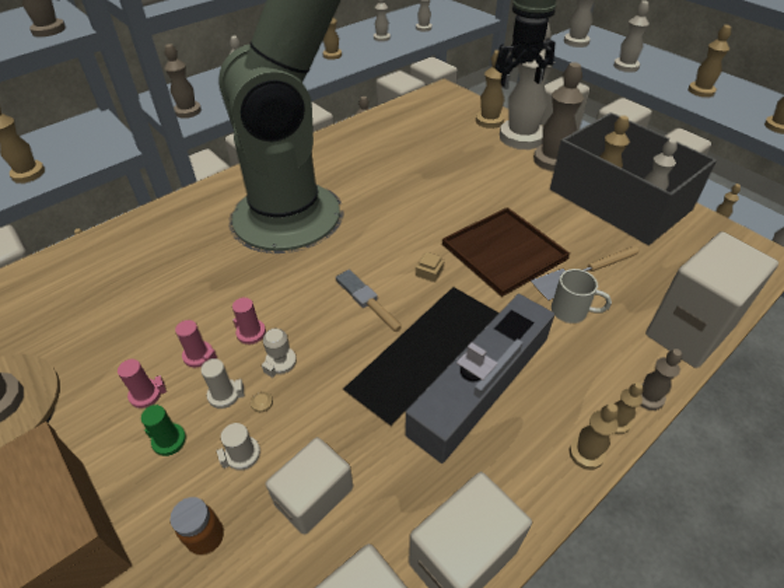

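The top picture (1.4x) shows three white casts at (468,328), (514,330) and (528,282). Pink look-alikes are at (470,370), (514,376) and (562,369), and a green one is at (563,323). The scanner is at (370,215) with the mat at (375,267), the tray at (248,300), the medallion at (495,308) and the jar at (575,247). Only the white ones with a tongue fit the description. I'll measure those and confirm them in one crop.

Run:
```python
from h import *
z=np.load('top0.npz'); p,W=z['p'],z['W']
s=np.load('scene0.npz')
save('crop0.png',s['p'][200:350,80:300],3.5)
hsv=cv2.cvtColor(p,cv2.COLOR_RGB2HSV)
X,Y,Z=W[...,0],W[...,1],W[...,2]
for name,(u,v) in dict(a=(468,328),b=(514,330),c=(528,282),green=(563,323)).items():
    u=int(u/1.4);v=int(v/1.4)
    m=np.zeros(p.shape[:2],bool); m[v-22:v+22,u-22:u+22]=1
    m&=(Z>.005)&(Z<.12)
    if name!='green': m&=(hsv[...,1]<70)
    n,l,st,c=cv2.connectedComponentsWithStats(m.astype(np.uint8)); i=1+np.argmax(st[1:,4]); m=l==i
    P=W[m]; zt=np.nanpercentile(P[:,2],98); T=P[P[:,2]>zt-.006]; ax=np.median(T[:,:2],0); 
    r=np.hypot(*(P[:,:2]-ax).T); F=P[(r>.032)&(r<.05)&(P[:,2]>.015)&(P[:,2]<.034)]
    f=F[:,:2].mean(0)-ax if len(F) else [0,0]
    print(name,m.sum(),'ztop',zt.round(4),'axis',ax.round(4),'topspan',np.ptp(T[:,:2],0).round(3),'n',len(F),'yaw',np.degrees(np.arctan2(f[1],f[0])).round(1),'r',np.hypot(*f).round(3))
# mat: black near table
g=p.max(2)
m=((g<30)&(np.abs(Z)<.01)&(X>.4)&(X<.9)).astype(np.uint8)
c=max(cv2.findContours(m,0,2)[0],key=cv2.contourArea); mm=np.zeros_like(m); cv2.drawContours(mm,[c],-1,1,-1)
q=W[mm>0][:,:2]; q=q[~np.isnan(q[:,0])].astype(np.float32); print('mat',cv2.minAreaRect(q))
# scanner block top
m=((abs(Z-.085)<.006)&(X>.5)&(X<.95)&(Y>-.2)&(Y<.35)).astype(np.uint8)
c=max(cv2.findContours(m,0,2)[0],key=cv2.contourArea); mm=np.zeros_like(m); cv2.drawContours(mm,[c],-1,1,-1)
q=W[mm>0]; q=q[abs(q[:,2]-.085)<.006][:,:2].astype(np.float32); print('block',cv2.minAreaRect(q))
q=W[(Z>.135)&(Z<.16)&(X>.5)&(X<.95)&(Y>-.2)&(Y<.3)]; print('fin',len(q),q.mean(0) if len(q) else 0)
# tray rim
m=((hsv[...,0]<15)&(g<75)&(Z<.04)&(X>.3)&(X<.75)&(Y>.15)&(Y<.5)).astype(np.uint8)
c=max(cv2.findContours(m,0,2)[0],key=cv2.contourArea); mm=np.zeros_like(m); cv2.drawContours(mm,[c],-1,1,-1)
q=W[mm>0]; q=q[~np.isnan(q[:,0])]; print('tray',cv2.minAreaRect(q[:,:2].astype(np.float32)),np.median(q[:,2]))
```

```text
a 233 ztop 0.0893 axis [ 0.3804 -0.2575] topspan [0.031 0.032] n 15 yaw -71.3 r 0.036
b 241 ztop 0.0941 axis [ 0.3801 -0.3778] topspan [0.035 0.035] n 8 yaw 74.0 r 0.025
c 244 ztop 0.0763 axis [ 0.5058 -0.4172] topspan [0.039 0.042] n 10 yaw -105.9 r 0.035
green 262 ztop 0.0936 axis [ 0.3978 -0.4987] topspan [0.035 0.038] n 19 yaw -149.2 r 0.035
mat ((0.5432727932929993, -0.0245589017868042), (0.11383958160877228, 0.3421511650085449), 8.596441268920898)
block ((0.672654926776886, -0.0041922926902771), (0.08478594571352005, 0.3493571877479553), 8.59346866607666)
fin 97 [0.81149034 0.00322789 0.14447814]
tray ((0.4552535116672516, 0.3096267879009247), (0.2083958089351654, 0.20616105198860168), 84.04869079589844) 0.005879558102677112
```

View pics/crop0.png

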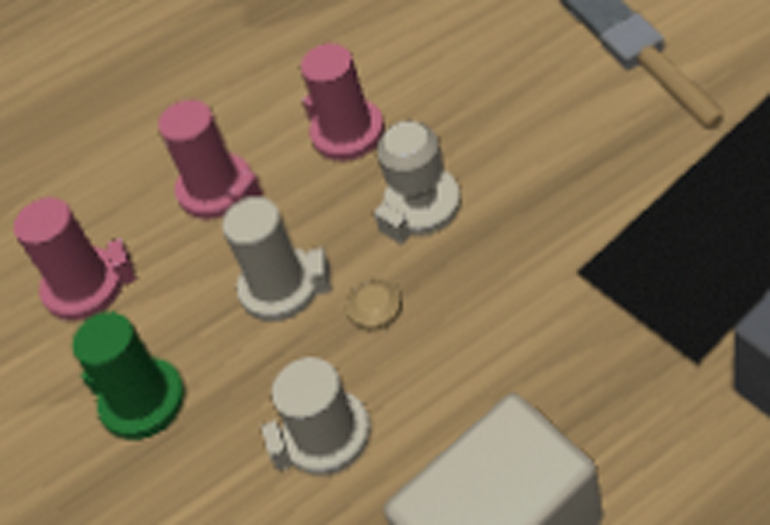

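Confirmed: the white ones are the urn (crop 410,180), column (262,255) and drum (315,415), each with a tongue. The baluster is absent. The scanner's +x is at about 8.7°. I'll set off for the urn by a waypoint that stays clear of the base.

```bash
cat >> h.py <<'E'
from scipy.spatial.transform import Rotation as Ro
def plan(x,y,z,yawdeg,start=None):
    """shift (cm, tool axes) and turn from the present (or given [xyz,yaw]) tool pose"""
    if start is None:
        o=observe(); p=o['position']; R=Ro.from_euler('xyz',o['tool_rot'])
    else: p=np.array(start[:3]); R=Ro.from_euler('xyz',[np.pi,0,np.radians(start[3])])
    T=Ro.from_euler('xyz',[np.pi,0,np.radians(yawdeg)])
    return (R.inv().apply(np.array([x,y,z])-p)*100).round(2), (R.inv()*T).as_rotvec().round(3)
SC=np.array([.5421,-.0241]); SY=np.radians(8.7)
ex=np.array([np.cos(SY),np.sin(SY)]); ey=np.array([-ex[1],ex[0]])
def sc(x,y): return SC+x*ex+y*ey
E
python3 - <<'E'
from h import *
o=observe(); print(plan(.48,.2,.231,90))
print(plan(.38,-.2575,.231,37,[.48,.2,.231,90]))
E
```

```text
(array([-3.723e+01, -2.617e+01,  1.000e-02]), array([-1.000e-03,  1.000e-03,  1.193e+00]))
(array([-45.75, -10.  ,  -0.  ]), array([-0.   , -0.   ,  0.925]))
```

>>> play_rows(
  motion=[
    [-3.7,-2.6,0,0,0,0,1],
    [-7.4,-5.2,0,0,0,0,1],
    [-11.2,-7.9,0,0,0,0,1],
    [-14.9,-10.5,0,0,0,0,1],
    [-18.6,-13.1,0,0,0,0,1],
  ],
  squeeze=40,
)

```text
clock: 0.6
position: [0.3558, 0.3888, 0.2312]
tool_rot: [-3.141, -0.0, 2.764]
force: [0.9, 0.4, -0.9]
grip_width: 0.0855
finger_force: 0.0
```

>>> play_rows(
  motion=[
    [-3.7,-2.6,0,0,0,0.13,1],
    [-7.4,-5.2,0,0,0,0.26,1],
    [-11.2,-7.9,0,0,0,0.39,1],
    [-14.9,-10.5,0,0,0,0.52,1],
    [-18.6,-13.1,0,0,0,0.65,1],
  ],
)

```text
clock: 1.1
position: [0.4803, 0.1984, 0.2313]
tool_rot: [-3.142, -0.0, 2.108]
force: [0.5, 1.5, 0.6]
grip_width: 0.0854
finger_force: 0.0
```

Run:
```python
from h import *
o=observe(); print(o['clock'],o['position'],o['tool_rot'],o['qpos'])
print(plan(.38,-.2575,.231,37))
```

```text
1.1 [0.48030324 0.19839626 0.23131096] [-3.14154004e+00 -3.94895680e-05  2.10846690e+00] [-0.67244641  0.36101877  0.21589136  1.88452769 -0.09633228  0.90605243
  0.12712938]
(array([-3.402e+01, -3.196e+01,  3.000e-02]), array([-0.   ,  0.   ,  1.463]))
```

>>> play_rows(
  motion=[
    [-3.4,-3.2,0,0,0,0,1],
    [-6.8,-6.4,0,0,0,0,1],
    [-10.2,-9.6,0,0,0,0,1],
    [-13.6,-12.8,0,0,0,0,1],
    [-17,-16,0,0,0,0,1],
  ],
)

```text
clock: 1.6
position: [0.4297, -0.0297, 0.2313]
tool_rot: [3.141, -0.0, 2.114]
force: [1.5, -0.2, 0.9]
grip_width: 0.0858
finger_force: 0.0
```

>>> play_rows(
  motion=[
    [-3.4,-3.2,0,0,0,0.14,1],
    [-6.8,-6.4,0,0,0,0.28,1],
    [-10.2,-9.6,0,0,0,0.42,1],
    [-13.6,-12.8,0,0,0,0.56,1],
    [-17,-16,0,0,0,0.7,1],
  ],
)

```text
clock: 2.1
position: [0.3806, -0.258, 0.2314]
tool_rot: [3.141, -0.0, 1.408]
force: [0.7, -0.5, 0.7]
grip_width: 0.0853
finger_force: 0.0
```

>>> play_rows(
  motion=[
    [0,0,0,0,0,0.14,1],
    [0,0,0,0,0,0.28,1],
    [0,0,0,0,0,0.42,1],
    [0,0,0,0,0,0.56,1],
    [0,0,0,0,0,0.7,1],
  ],
)

```text
clock: 2.6
position: [0.3812, -0.2562, 0.2312]
tool_rot: [-3.141, 0.0, 0.708]
force: [-0.0, 0.0, -0.2]
grip_width: 0.085
finger_force: 0.0
```

Run:
```python
from h import *
o=observe(); print(o['clock'],o['position'],o['tool_rot'],o['qpos'])
p,d,ci=grab('wrist'); save('w1.png',p,1.2); W=cloud(d,ci); np.savez('w1.npz',p=p,d=d,W=W)
print(-np.array(ci['R']).T@ci['t'], np.nanpercentile(W[...,2],[1,10,50,90,99]))
```

```text
2.6 [ 0.38123901 -0.25623427  0.23121416] [-3.14137254e+00  1.24834035e-04  7.07913245e-01] [-0.12178259  0.3275075   0.73601943  2.04419925 -0.28600584  0.8714695
 -0.08860241]
[ 0.44486362 -0.20253209  0.37463175] [-9.37040693e-04 -4.26957886e-05  1.42175642e-03  3.04676640e-01
  3.23272898e-01]
```

View pics/w1.png

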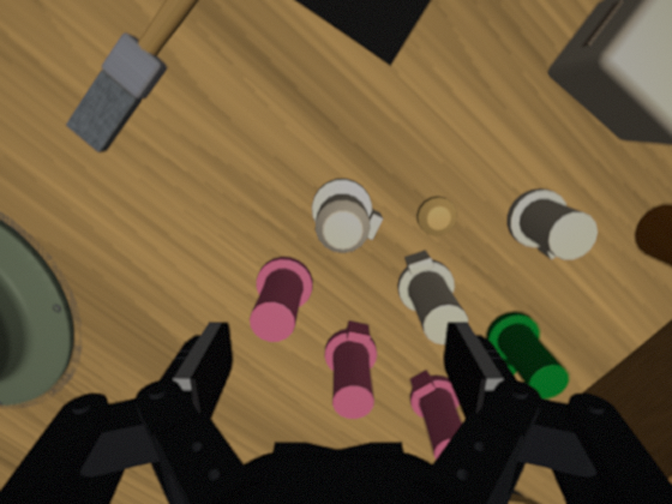

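The wrist view shows the urn at (343,215), column at (435,295), drum at (550,225), medallion at (437,215) and pinks/green below. The fingers frame the image bottom. Next I measure all three casts from it.

```bash
cat >> h.py <<'E'
def circ(Q):
    A=np.c_[2*Q,np.ones(len(Q))]; s=np.linalg.lstsq(A,(Q**2).sum(1),rcond=None)[0]; return s[:2],np.sqrt(s[2]+s[:2]@s[:2])
def casts(p,W,guess,rad=.065):
    """axis from the top disc, tablet yaw from points beyond the foot; guess: name->(x,y,top)"""
    hsv=cv2.cvtColor(p,cv2.COLOR_RGB2HSV); out={}
    for k,(x,y,h) in guess.items():
        m=(np.hypot(W[...,0]-x,W[...,1]-y)<rad)&(W[...,2]>.006)&(W[...,2]<h+.012)&(hsv[...,1]<60)
        P=W[m]; T=P[P[:,2]>h-.008]
        if len(T)<15: out[k]=None; print(k,'few',len(T)); continue
        (cx,cy),(w,l),_=cv2.minAreaRect(T[:,:2].astype(np.float32)); ax=np.array([cx,cy])
        D=P[:,:2]-ax; r=np.hypot(*D.T); F=D[(r>.0325)&(r<.043)&(P[:,2]>.016)&(P[:,2]<.044)]
        f=F.mean(0) if len(F) else np.zeros(2)
        out[k]=(ax,np.degrees(np.arctan2(f[1],f[0])))
        print(k,'axis',ax.round(4),'top',np.median(T[:,2]).round(4),'size',round(w,3),round(l,3),'tablet yaw',out[k][1].round(1),'n',len(F),'r',np.hypot(*f).round(3))
    return out
E
python3 - <<'E'
from h import *
z=np.load('w1.npz'); t=np.load('top0.npz')
g=dict(urn=(.3804,-.2575,.084),column=(.3801,-.3778,.088),drum=(.5058,-.4172,.070))
print('wrist');c=casts(z['p'],z['W'],g)
print('top');casts(t['p'],t['W'],g)
x,y=c['urn'][0]
print(plan(x,y,.231,40),plan(x,y,.231,40)[0])
E
```

```text
wrist
urn axis [ 0.3849 -0.2597] top 0.084 size 0.043 0.042 tablet yaw -72.9 n 101 r 0.035
column axis [ 0.3787 -0.3788] top 0.0885 size 0.039 0.032 tablet yaw 57.4 n 103 r 0.034
drum axis [ 0.5065 -0.416 ] top 0.0707 size 0.042 0.043 tablet yaw -121.0 n 26 r 0.036
top
urn axis [ 0.3816 -0.2582] top 0.082 size 0.039 0.039 tablet yaw -73.4 n 13 r 0.035
column axis [ 0.377  -0.3811] top 0.0887 size 0.035 0.038 tablet yaw 60.8 n 10 r 0.035
drum axis [ 0.5048 -0.4145] top 0.0698 size 0.042 0.042 tablet yaw -104.1 n 13 r 0.035
(array([0.05, 0.5 , 0.01]), array([-0.   ,  0.   ,  0.001])) [0.05 0.5  0.01]
```

>>> play_rows(
  motion=[
    [0,0.4,2.6,0,0,0,1],
    [0,0.4,5.2,0,0,0,1],
    [0,0.4,7.8,0,0,0,1],
    [0,0.4,10.4,0,0,0,1],
    [0,0.4,13,0,0,0,1],
  ],
)

```text
clock: 3.15
position: [0.3839, -0.2591, 0.1001]
tool_rot: [-3.141, 0.0, 0.717]
force: [0.4, -0.0, 0.2]
grip_width: 0.0855
finger_force: 0.0
```

>>> play_rows(
  motion=[
    [0,0,1.6,0,0,0,1],
    [0,0,3.2,0,0,0,1],
    [0,0,4.8,0,0,0,1],
    [0,0,6.2,0,0,0,1],
    [0,0,6.2,0,0,0,1],
  ],
)

```text
clock: 3.65
position: [0.3832, -0.2589, 0.038]
tool_rot: [-3.139, 0.001, 0.716]
force: [0.3, 0.5, 0.6]
grip_width: 0.0853
finger_force: 0.0
```

>>> play_rows(
  motion=[
    [0,0,0,0,0,0,-1],
    [0,0,0,0,0,0,-1],
    [0,0,0,0,0,0,-1],
    [0,0,0,0,0,0,-1],
    [0,0,0,0,0,0,-1],
  ],
)

```text
clock: 4.15
position: [0.3843, -0.2594, 0.0401]
tool_rot: [3.141, -0.001, 0.714]
force: [-2.7, 1.8, 10.5]
grip_width: 0.0448
finger_force: 39.1
```

>>> play_rows(
  motion=[
    [0,0,0,0,0,0,-1],
    [0,0,0,0,0,0,-1],
    [0,0,-1,0,0,0,-1],
    [0,0,-2,0,0,0,-1],
    [0,0,-3,0,0,0,-1],
  ],
)

```text
clock: 4.65
position: [0.3841, -0.2594, 0.0705]
tool_rot: [3.141, -0.0, 0.714]
force: [0.3, 0.6, -2.2]
grip_width: 0.0449
finger_force: 41.6
```

Run:
```python
from h import *
x,y=sc(0,.1); o=observe();print(x,y,o['qpos'])
print(plan(x,y,.2,40.9))
print(plan(x,y,.2,122.6))
```

```text
0.5269739179752781 0.07474938868086836 [ 0.10911679  0.60235131  0.47793073  2.15777601 -0.569588    0.50439209
  0.16646462]
(array([ 32.68, -15.89, -12.95]), array([ 0., -0.,  0.]))
(array([ 32.68, -15.89, -12.95]), array([ 1.000e-03,  0.000e+00, -1.426e+00]))
```

>>> play_rows(
  motion=[
    [0,0,-2.6,0,0,0,-1],
    [0,0,-5.2,0,0,0,-1],
    [0,0,-7.8,0,0,0,-1],
    [0,0,-10.4,0,0,0,-1],
    [0,0,-13,0,0,0,-1],
  ],
)

```text
clock: 5.15
position: [0.3837, -0.2592, 0.2011]
tool_rot: [3.141, -0.0, 0.714]
force: [-0.5, 0.7, -1.6]
grip_width: 0.0448
finger_force: 41.7
```

>>> play_rows(
  motion=[
    [3.3,-1.6,0,0,0,0,-1],
    [6.6,-3.2,0,0,0,0,-1],
    [9.8,-4.8,0,0,0,0,-1],
    [13.1,-6.4,0,0,0,0,-1],
    [16.4,-8,0,0,0,0,-1],
  ],
)

```text
clock: 5.65
position: [0.4558, -0.09, 0.2001]
tool_rot: [3.141, -0.001, 0.714]
force: [0.7, 0.3, -1.6]
grip_width: 0.045
finger_force: 41.7
```

>>> play_rows(
  motion=[
    [3.3,-1.6,0,0,0,-0.14,-1],
    [6.5,-3.2,0,0,0,-0.28,-1],
    [9.8,-4.7,0,0,0,-0.42,-1],
    [13,-6.3,0,0,0,-0.56,-1],
    [16.3,-7.9,0,0,0,-0.7,-1],
  ],
)

```text
clock: 6.15
position: [0.5272, 0.0762, 0.2002]
tool_rot: [3.141, 0.0, 1.419]
force: [-0.4, -0.1, -1.6]
grip_width: 0.0448
finger_force: 41.7
```

>>> play_rows(
  motion=[
    [0,0,2,0,0,-0.14,-1],
    [0,0,4,0,0,-0.28,-1],
    [0,0,6,0,0,-0.42,-1],
    [0,0,8,0,0,-0.56,-1],
    [0,0,10,0,0,-0.7,-1],
  ],
)

```text
clock: 6.65
position: [0.5271, 0.0749, 0.0994]
tool_rot: [3.141, 0.001, 2.12]
force: [0.7, -1.0, -3.0]
grip_width: 0.0446
finger_force: 41.7
```

Run:
```python
from h import *
x,y=sc(0,.1); o=observe();print(o['position'],o['tool_rot'],o['qpos'])
print(plan(x,y,.0405,122.6))
```

```text
[0.52706233 0.07489182 0.09936755] [3.14135996e+00 7.06397036e-04 2.11974700e+00] [-0.41177842  0.57669409  0.21730175  1.96189757 -0.20180674  0.62306252
  0.48477293]
(array([-0.  , -0.02,  5.89]), array([ 0.   ,  0.001, -0.02 ]))
```

>>> play_rows(
  motion=[
    [0,0,1.6,0,0,0,-1],
    [0,0,3.2,0,0,0,-1],
    [0,0,4.6,0,0,-0.02,-1],
    [0,0,5.5,0,0,-0.02,-1],
    [0,0,5.85,0,0,-0.02,-1],
  ],
)

```text
clock: 7.15
position: [0.5269, 0.0749, 0.0403]
tool_rot: [-3.141, 0.0, 2.134]
force: [0.2, -0.3, -2.7]
grip_width: 0.0447
finger_force: 41.7
```

>>> play_rows(
  motion=[
    [0,0,0,0,0,0,-1],
    [0,0,0,0,0,0,1],
    [0,0,0,0,0,0,1],
    [0,0,0,0,0,0,1],
    [0,0,0,0,0,0,1],
  ],
)

```text
clock: 7.65
position: [0.5272, 0.075, 0.0411]
tool_rot: [3.141, 0.0, 2.134]
force: [0.4, -1.1, 1.0]
grip_width: 0.0852
finger_force: 0.0
```

>>> play_rows(
  motion=[
    [0,0,-3.5,0,0,0,1],
    [0,0,-7,0,0,0,1],
    [0,0,-10.5,0,0,0,1],
    [0,0,-14,0,0,0,1],
    [0,0,-17.5,0,0,0,1],
  ],
)

```text
clock: 8.15
position: [0.5269, 0.0749, 0.2175]
tool_rot: [3.141, 0.0, 2.134]
force: [0.2, 0.3, -0.5]
grip_width: 0.0857
finger_force: 0.0
```

Run:
```python
from h import *
x,y=.378,-.3795; o=observe();print(o['position'],np.degrees(o['tool_rot'][2]),o['qpos'])
p,d,ci=grab('wrist'); W=cloud(d,ci)
a=sc(0,.1); casts(p,W,dict(urn=(a[0],a[1],.084)))
p,d,ci=grab('top'); W=cloud(d,ci)
casts(p,W,dict(urn=(a[0],a[1],.084),column=(.378,-.3795,.088),drum=(.5058,-.416,.07)))
print(plan(x,y,.215,98))
```

```text
[0.52685879 0.074863   0.21746462] 122.24620924177069 [-0.46087357  0.40316249  0.27604702  1.87128285 -0.13856916  0.88536508
  0.44485456]
urn axis [0.5274 0.0741] top 0.084 size 0.043 0.044 tablet yaw 10.2 n 127 r 0.035
urn few 0
column axis [ 0.3769 -0.3812] top 0.0873 size 0.035 0.035 tablet yaw 61.4 n 11 r 0.035
drum axis [ 0.5058 -0.4149] top 0.0696 size 0.042 0.041 tablet yaw -106.7 n 13 r 0.035
(array([-30.41, -37.02,   0.33]), array([0.007, 0.   , 0.423]))
```

>>> play_rows(
  motion=[
    [-3,-3.7,0,0,0,0,1],
    [-6,-7.4,0,0,0,0,1],
    [-9,-11.1,0,0,0,0,1],
    [-12,-14.8,0,0,0,0,1],
    [-15,-18.5,0,0,0,0,1],
  ],
)

```text
clock: 8.75
position: [0.4496, -0.1521, 0.2158]
tool_rot: [3.141, -0.0, 2.134]
force: [1.5, -0.4, 0.2]
grip_width: 0.0853
finger_force: 0.0
```

>>> play_rows(
  motion=[
    [-3,-3.7,0,0,0,0.08,1],
    [-6,-7.4,0,0,0,0.16,1],
    [-9,-11.1,0,0,0,0.25,1],
    [-12.2,-14.8,0,0,0,0.34,1],
    [-15.4,-18.5,0,0,0,0.42,1],
  ],
)

```text
clock: 9.25
position: [0.3755, -0.3812, 0.2158]
tool_rot: [3.141, -0.0, 1.71]
force: [0.8, -0.1, 0.2]
grip_width: 0.0853
finger_force: 0.0
```

Run:
```python
from h import *
o=observe();print(o['position'],np.degrees(o['tool_rot'][2]),o['qpos'])
p,d,ci=grab('wrist'); W=cloud(d,ci)
c=casts(p,W,dict(column=(.378,-.3795,.088),drum=(.5058,-.416,.07)))
x,y=c['column'][0]; print(plan(x,y,.043,98))
```

```text
[ 0.37548084 -0.38122313  0.21575401] 98.00041746743142 [ 0.31904367  0.43856541  0.49167319  1.87323199 -0.26051709  0.892992
  1.07574474]
column axis [ 0.3784 -0.3824] top 0.0887 size 0.038 0.039 tablet yaw 61.0 n 111 r 0.034
drum axis [ 0.5061 -0.4171] top 0.0708 size 0.041 0.044 tablet yaw -108.0 n 92 r 0.034
(array([ 0.59,  0.74, 17.31]), array([-0.001,  0.004, -0.012]))
```

Run:
```python
from h import *
o=observe();print(o['position'],o['qd'])
print(plan(.3784,-.3818,.043,98))
```

```text
[ 0.3718703  -0.38843466  0.21616896] [-0.06987936 -0.04229189 -0.01620989  0.06297932  0.05012942 -0.03202691
 -0.05323878]
(array([ 0.64,  0.75, 17.31]), array([-0.001,  0.004, -0.012]))
```

>>> play_rows(
  motion=[
    [-0.15,0,2.4,0,0,0,1],
    [-0.15,0,4.8,0,0,0,1],
    [-0.15,0,7.2,0,0,0,1],
    [-0.15,0,9.6,0,0,0,1],
    [-0.15,0,12,0,0,0,1],
  ],
)

```text
clock: 9.8
position: [0.3765, -0.3809, 0.0947]
tool_rot: [-3.141, -0.0, 1.714]
force: [0.2, -0.2, 0.5]
grip_width: 0.0853
finger_force: 0.0
```

>>> play_rows(
  motion=[
    [0,0,1.4,0,0,0,1],
    [0,0,2.8,0,0,0,1],
    [0,0,4.2,0,0,0,1],
    [0,0,5.2,0,0,0,1],
    [0,0,5.2,0,0,0,1],
  ],
)

```text
clock: 10.3
position: [0.3763, -0.3808, 0.0428]
tool_rot: [-3.141, -0.001, 1.714]
force: [-0.4, -0.5, 0.2]
grip_width: 0.0855
finger_force: 0.0
```

>>> play_rows(
  motion=[
    [0,0,0,0,0,0,-1],
    [0,0,0,0,0,0,-1],
    [0,0,0,0,0,0,-1],
    [0,0,0,0,0,0,-1],
    [0,0,0,0,0,0,-1],
  ],
)

```text
clock: 10.8
position: [0.377, -0.3813, 0.0444]
tool_rot: [3.141, 0.001, 1.714]
force: [-0.0, 0.2, 6.3]
grip_width: 0.0389
finger_force: 39.3
```

>>> play_rows(
  motion=[
    [0,0,0,0,0,0,-1],
    [0,0,0,0,0,0,-1],
    [0,0,-1,0,0,0,-1],
    [0,0,-3,0,0,0,-1],
    [0,0,-5,0,0,0,-1],
  ],
)

```text
clock: 11.3
position: [0.3763, -0.3809, 0.0948]
tool_rot: [-3.141, -0.0, 1.714]
force: [0.6, 0.5, -2.1]
grip_width: 0.0392
finger_force: 40.7
```

Run:
```python
from h import *
o=observe();print(o['position'],np.degrees(o['tool_rot'][2]),o['qpos'])
x,y=sc(0,0); print(plan(x,y,.2,47))
```

```text
[ 0.37631392 -0.38091832  0.09483939] 98.18093353646644 [ 0.40151375  0.6147534   0.38834469  1.96140757 -0.37615917  0.63632389
  1.17457731]
(array([ 32.96,  21.48, -10.51]), array([-0.001, -0.   ,  0.893]))
```

>>> play_rows(
  motion=[
    [0,0,-2.1,0,0,0,-1],
    [0,0,-4.2,0,0,0,-1],
    [0,0,-6.3,0,0,0,-1],
    [0,0,-8.4,0,0,0,-1],
    [0,0,-10.5,0,0,0,-1],
  ],
)

```text
clock: 11.8
position: [0.3763, -0.3809, 0.2003]
tool_rot: [3.141, 0.0, 1.714]
force: [1.0, -0.1, -1.9]
grip_width: 0.0393
finger_force: 40.7
```

>>> play_rows(
  motion=[
    [3.3,2.15,0,0,0,0,-1],
    [6.6,4.3,0,0,0,0,-1],
    [9.9,6.45,0,0,0,0,-1],
    [13.2,8.6,0,0,0,0,-1],
    [16.5,10.75,0,0,0,0,-1],
  ],
)

```text
clock: 12.3
position: [0.4597, -0.2009, 0.1995]
tool_rot: [3.141, -0.0, 1.713]
force: [0.5, -0.0, -2.9]
grip_width: 0.039
finger_force: 40.8
```

>>> play_rows(
  motion=[
    [3.3,2.15,0,0,0,0.1,-1],
    [6.6,4.3,0,0,0,0.2,-1],
    [9.9,6.45,0,0,0,0.3,-1],
    [13.2,8.6,0,0,0,0.4,-1],
    [16.5,10.75,0,0,0,0.5,-1],
  ],
)

```text
clock: 12.8
position: [0.5426, -0.0222, 0.1995]
tool_rot: [3.141, -0.0, 1.21]
force: [0.4, -0.9, -2.2]
grip_width: 0.0389
finger_force: 40.7
```

>>> play_rows(
  motion=[
    [0,0,2,0,0,0.1,-1],
    [0,0,4,0,0,0.2,-1],
    [0,0,6,0,0,0.3,-1],
    [0,0,8,0,0,0.4,-1],
    [0,0,10,0,0,0.4,-1],
  ],
)

```text
clock: 13.3
position: [0.5423, -0.0236, 0.0985]
tool_rot: [3.142, 0.0, 0.81]
force: [0.9, 0.2, -3.0]
grip_width: 0.0391
finger_force: 40.8
```

Run:
```python
from h import *
o=observe();print(o['position'],np.degrees(o['tool_rot'][2]),o['qpos'])
x,y=sc(0,0); print(plan(x,y,.045,47))
```

```text
[ 0.54229306 -0.02358111  0.09853179] 46.417657630075055 [-0.46815597  0.66291524  0.57486004  1.94720726 -0.55199777  0.69178668
 -0.31384015]
(array([-0.05,  0.02,  5.35]), array([ 0.  ,  0.  , -0.01]))
```

>>> play_rows(
  motion=[
    [0,0,1.5,0,0,0,-1],
    [0,0,3,0,0,0,-1],
    [0,0,4.2,0,0,0,-1],
    [0,0,5,0,0,0,-1],
    [0,0,5.35,0,0,0,-1],
  ],
)

```text
clock: 13.8
position: [0.5423, -0.0239, 0.0448]
tool_rot: [-3.141, 0.0, 0.814]
force: [-0.0, -0.2, -2.2]
grip_width: 0.0391
finger_force: 40.7
```

>>> play_rows(
  motion=[
    [0,0,0,0,0,0,-1],
    [0,0,0,0,0,0,1],
    [0,0,0,0,0,0,1],
    [0,0,0,0,0,0,1],
    [0,0,0,0,0,0,1],
  ],
)

```text
clock: 14.3
position: [0.5426, -0.0238, 0.0456]
tool_rot: [3.141, -0.0, 0.814]
force: [-0.1, -0.5, -0.1]
grip_width: 0.0857
finger_force: 0.0
```

>>> play_rows(
  motion=[
    [0,0,-3.5,0,0,0,1],
    [0,0,-7,0,0,0,1],
    [0,0,-10.5,0,0,0,1],
    [0,0,-14,0,0,0,1],
    [0,0,-17,0,0,0,1],
  ],
)

```text
clock: 14.8
position: [0.5424, -0.0239, 0.2172]
tool_rot: [3.141, -0.001, 0.814]
force: [-0.5, -0.5, 0.9]
grip_width: 0.0853
finger_force: 0.0
```

Run:
```python
from h import *
o=observe();print(o['position'],np.degrees(o['tool_rot'][2]),o['qpos'])
p,d,ci=grab('wrist'); W=cloud(d,ci)
a=sc(0,.1);b=sc(0,0); casts(p,W,dict(urn=(a[0],a[1],.084),column=(b[0],b[1],.088)))
print(plan(.506,-.4165,.215,6.5))
```

```text
[ 0.54242271 -0.023915    0.21723114] 46.61172101106431 [-0.57714599  0.50361698  0.72089218  1.85944534 -0.40875092  0.93045385
 -0.42556169]
urn axis [0.528  0.0734] top 0.0841 size 0.044 0.043 tablet yaw 6.3 n 170 r 0.035
column axis [ 0.5426 -0.0258] top 0.0886 size 0.039 0.038 tablet yaw 10.6 n 158 r 0.035
(array([-31.1 ,  24.19,   0.56]), array([ 0.002, -0.005,  0.7  ]))
```

>>> play_rows(
  motion=[
    [-3.1,2.4,0,0,0,0,1],
    [-6.2,4.8,0,0,0,0,1],
    [-9.3,7.2,0,0,0,0,1],
    [-12.4,9.7,0,0,0,0,1],
    [-15.5,12.1,0,0,0,0,1],
  ],
)

```text
clock: 15.35
position: [0.5236, -0.221, 0.2153]
tool_rot: [3.141, -0.0, 0.814]
force: [0.1, 0.3, 0.1]
grip_width: 0.0856
finger_force: 0.0
```

>>> play_rows(
  motion=[
    [-3.1,2.4,0,0,0,0.14,1],
    [-6.2,4.8,0,0,0,0.28,1],
    [-9.3,7.2,0,0,0,0.42,1],
    [-12.4,9.7,0,0,0,0.56,1],
    [-15.6,12.1,0,0,0,0.7,1],
  ],
)

```text
clock: 15.85
position: [0.5046, -0.4174, 0.2151]
tool_rot: [-3.141, -0.0, 0.109]
force: [1.6, 0.7, 0.0]
grip_width: 0.0852
finger_force: 0.0
```

>>> play_rows(
  motion=[
    [0,0,1,0,0,0,1],
    [0,0,2,0,0,0,1],
    [0,0,2,0,0,0,1],
    [0,0,2,0,0,0,1],
    [0,0,2,0,0,0,1],
  ],
)

```text
clock: 16.35
position: [0.5053, -0.4154, 0.1958]
tool_rot: [3.142, -0.001, 0.115]
force: [-0.6, 0.3, 0.4]
grip_width: 0.0851
finger_force: 0.0
```

Run:
```python
from h import *
o=observe();print(o['position'],np.degrees(o['tool_rot'][2]),o['qpos'])
p,d,ci=grab('wrist'); W=cloud(d,ci)
c=casts(p,W,dict(drum=(.506,-.416,.07)))
x,y=c['drum'][0]; print(plan(x,y,.032,6.5))
```

```text
[ 0.50529152 -0.41536755  0.19579376] 6.601475091807731 [ 0.11426883  0.7582874   0.82165375  1.58091371 -0.61023034  1.07484374
 -0.35749973]
drum axis [ 0.508  -0.4168] top 0.0706 size 0.043 0.042 tablet yaw -104.5 n 134 r 0.034
(array([ 0.24,  0.15, 16.39]), array([ 0.   , -0.001,  0.002]))
```

>>> play_rows(
  motion=[
    [0.2,0.1,2.4,0,0,0,1],
    [0.2,0.1,4.8,0,0,0,1],
    [0.2,0.1,7.2,0,0,0,1],
    [0.2,0.1,9.6,0,0,0,1],
    [0.2,0.1,11,0,0,0,1],
  ],
)

```text
clock: 16.9
position: [0.5068, -0.4161, 0.084]
tool_rot: [-3.141, 0.001, 0.114]
force: [0.1, -0.3, 0.1]
grip_width: 0.0858
finger_force: 0.0
```

>>> play_rows(
  motion=[
    [0,0,1.4,0,0,0,1],
    [0,0,2.8,0,0,0,1],
    [0,0,4.2,0,0,0,1],
    [0,0,5.3,0,0,0,1],
    [0,0,5.3,0,0,0,1],
  ],
)

```text
clock: 17.4
position: [0.5063, -0.4164, 0.0308]
tool_rot: [-3.14, 0.001, 0.114]
force: [-0.3, 0.2, -0.2]
grip_width: 0.0859
finger_force: 0.0
```

>>> play_rows(
  motion=[
    [0,0,0,0,0,0,-1],
    [0,0,0,0,0,0,-1],
    [0,0,0,0,0,0,-1],
    [0,0,0,0,0,0,-1],
    [0,0,0,0,0,0,-1],
  ],
)

```text
clock: 17.9
position: [0.5071, -0.417, 0.0332]
tool_rot: [3.141, -0.001, 0.114]
force: [-1.3, 1.8, 6.1]
grip_width: 0.0434
finger_force: 40.2
```

>>> play_rows(
  motion=[
    [0,0,0,0,0,0,-1],
    [0,0,0,0,0,0,-1],
    [0,0,-1,0,0,0,-1],
    [0,0,-3,0,0,0,-1],
    [0,0,-5,0,0,0,-1],
  ],
)

```text
clock: 18.4
position: [0.5067, -0.4168, 0.0834]
tool_rot: [-3.141, 0.0, 0.114]
force: [-0.8, 1.0, -2.3]
grip_width: 0.0433
finger_force: 41.2
```

Run:
```python
from h import *
o=observe();print(o['position'],np.degrees(o['tool_rot'][2]),o['qpos'])
x,y=sc(0,-.1); print(x,y,plan(x,y,.2,121.5))
```

```text
[ 0.50665525 -0.41677402  0.08341482] 6.509098251068519 [ 0.16797637  0.88404542  0.71965503  1.64588167 -0.71330597  0.89268462
 -0.28450882]
0.5572260820247219 -0.12294938868086835 (array([  8.35, -28.62, -11.66]), array([-0.   ,  0.   , -2.007]))
```

>>> play_rows(
  motion=[
    [0,0,-2.3,0,0,0,-1],
    [0,0,-4.7,0,0,0,-1],
    [0,0,-7,0,0,0,-1],
    [0,0,-9.3,0,0,0,-1],
    [0,0,-11.7,0,0,0,-1],
  ],
)

```text
clock: 18.9
position: [0.5066, -0.4167, 0.2009]
tool_rot: [3.142, -0.0, 0.113]
force: [0.4, -0.4, -2.5]
grip_width: 0.0432
finger_force: 41.3
```

>>> play_rows(
  motion=[
    [1.4,-4.8,0,0,0,-0.1,-1],
    [2.8,-9.5,0,0,0,-0.2,-1],
    [4.2,-14.3,0,0,0,-0.3,-1],
    [5.6,-19.1,0,0,0,-0.42,-1],
    [7,-23.8,0,0,0,-0.54,-1],
  ],
)

```text
clock: 19.4
position: [0.5493, -0.1703, 0.2]
tool_rot: [3.141, -0.001, 0.659]
force: [1.6, -0.7, -2.3]
grip_width: 0.043
finger_force: 41.8
```

>>> play_rows(
  motion=[
    [0,0,0,0,0,-0.14,-1],
    [0,0,0,0,0,-0.28,-1],
    [0,0,0,0,0,-0.42,-1],
    [0,0,0,0,0,-0.56,-1],
    [0,0,0,0,0,-0.7,-1],
  ],
)

```text
clock: 19.9
position: [0.5492, -0.1726, 0.2]
tool_rot: [3.141, 0.0, 1.359]
force: [0.6, -0.2, -2.9]
grip_width: 0.0433
finger_force: 41.9
```

>>> play_rows(
  motion=[
    [0,0,0,0,0,-0.14,-1],
    [0,0,0,0,0,-0.28,-1],
    [0,0,0,0,0,-0.42,-1],
    [0,0,0,0,0,-0.56,-1],
    [0,0,0,0,0,-0.7,-1],
  ],
)

```text
clock: 20.4
position: [0.5491, -0.1727, 0.2]
tool_rot: [3.142, 0.001, 2.059]
force: [-0.1, 0.0, -3.1]
grip_width: 0.0432
finger_force: 41.9
```

Run:
```python
from h import *
o=observe();print(o['position'],np.degrees(o['tool_rot'][2]),o['qpos'])
x,y=sc(0,-.1); print(x,y,plan(x,y,.034,121.5))
```

```text
[ 0.54912715 -0.17273881  0.19998408] 117.97207327684191 [-0.05570863  0.50445707  0.36327719  1.78065906 -0.22121755  0.89616752
  0.89325322]
0.5572260820247219 -0.12294938868086835 (array([ 4.03,  3.05, 16.6 ]), array([ 0.   ,  0.001, -0.062]))
```

>>> play_rows(
  motion=[
    [1,0.8,1.5,0,0,-0.03,-1],
    [2,1.5,3,0,0,-0.06,-1],
    [3,2.3,5,0,0,-0.06,-1],
    [4,3.05,7.5,0,0,-0.06,-1],
    [4,3.05,10,0,0,-0.06,-1],
  ],
)

```text
clock: 20.9
position: [0.5582, -0.1212, 0.0991]
tool_rot: [3.141, 0.0, 2.115]
force: [-0.4, -0.7, -3.1]
grip_width: 0.043
finger_force: 41.9
```

>>> play_rows(
  motion=[
    [0,0,2,0,0,0,-1],
    [0,0,4,0,0,0,-1],
    [0,0,5.5,0,0,0,-1],
    [0,0,6.3,0,0,0,-1],
    [0,0,6.65,0,0,0,-1],
  ],
)

```text
clock: 21.4
position: [0.5577, -0.123, 0.0329]
tool_rot: [-3.141, -0.0, 2.114]
force: [-19.5, 5.5, 63.6]
grip_width: 0.0431
finger_force: 47.9
```

>>> play_rows(
  motion=[
    [0,0,0,0,0,0,-1],
    [0,0,0,0,0,0,1],
    [0,0,0,0,0,0,1],
    [0,0,0,0,0,0,1],
    [0,0,0,0,0,0,1],
  ],
)

```text
clock: 21.9
position: [0.5579, -0.1228, 0.033]
tool_rot: [3.141, 0.0, 2.114]
force: [0.4, 0.6, -0.4]
grip_width: 0.0854
finger_force: 0.0
```

>>> play_rows(
  motion=[
    [0,0,-3.5,0,0,0,1],
    [0,0,-7,0,0,0,1],
    [0,0,-10.5,0,0,0,1],
    [0,0,-14,0,0,0,1],
    [0,0,-17.5,0,0,0,1],
  ],
)

```text
clock: 22.4
position: [0.5576, -0.1228, 0.2094]
tool_rot: [3.141, 0.0, 2.114]
force: [0.5, 0.5, 0.2]
grip_width: 0.0852
finger_force: 0.0
```

Run:
```python
from h import *
o=observe();print(o['position'],np.degrees(o['tool_rot'][2]),o['qpos'])
p,d,ci=grab('wrist'); W=cloud(d,ci); save('w2.png',p,1.2)
a=sc(0,.1);b=sc(0,0);c=sc(0,-.1); casts(p,W,dict(urn=(a[0],a[1],.084),column=(b[0],b[1],.088),drum=(c[0],c[1],.07)))
q=W[(W[...,2]>.13)&(W[...,2]<.16)&(np.hypot(W[...,0]-.68,W[...,1]+.04)<.09)]; print('fin',len(q),cv2.minAreaRect(q[:,:2].astype(np.float32)) if len(q) else 0,np.median(q,0) if len(q) else 0, 'button nominal',sc(.13,-.04))
```

```text
[ 0.5575716  -0.12280773  0.20940604] 121.10443763474713 [-0.14222432  0.48429666  0.35736359  1.78342304 -0.20770129  0.91069269
  0.84830371]
urn few 0
column axis [ 0.5421 -0.026 ] top 0.0888 size 0.039 0.038 tablet yaw 8.9 n 150 r 0.035
drum axis [ 0.5584 -0.1232] top 0.0707 size 0.043 0.043 tablet yaw 11.0 n 131 r 0.035
fin 945 ((0.6785725951194763, -0.043032336980104446), (0.03283512964844704, 0.012479417957365513), 8.477559089660645) [ 0.67179885 -0.04348008  0.15029878] button nominal [ 0.67665464 -0.04397585]
```

View pics/w2.png

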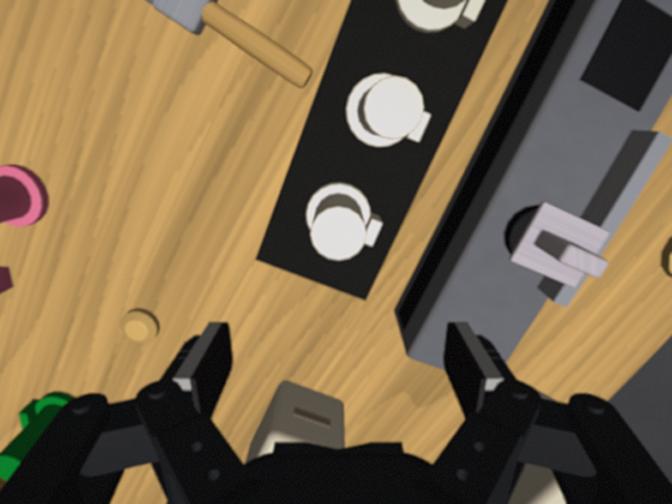

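The picture shows the drum at (340,222) and column at (388,108), with the urn at the top edge, all with tablets facing the scanner. The fin is at (570,252). Its measured position (0.6786, -0.043) agrees with nominal. Next I pinch the fin along the scanner's y.

Run:
```python
from h import *
print(plan(.6780,-.0436,.209,8.7))
```

```text
(array([ 0.74, 14.26,  0.64]), array([ 0.007, -0.003,  1.961]))
```

>>> play_rows(
  motion=[
    [0.1,2.9,0,0,0,0.14,1],
    [0.2,5.8,0,0,0,0.28,1],
    [0.3,8.6,0,0,0,0.42,1],
    [0.4,11.5,0,0,0,0.56,1],
    [0.56,14.4,0,0,0,0.7,1],
  ],
)

```text
clock: 22.95
position: [0.6791, -0.0429, 0.2077]
tool_rot: [3.141, 0.0, 1.408]
force: [-0.4, 0.1, 0.7]
grip_width: 0.0852
finger_force: 0.0
```

>>> play_rows(
  motion=[
    [0,0,0,0,0,0.14,1],
    [0,0,0,0,0,0.28,1],
    [0,0,0,0,0,0.42,1],
    [0,0,0,0,0,0.56,1],
    [0,0,0,0,0,0.7,1],
  ],
)

```text
clock: 23.45
position: [0.6782, -0.0436, 0.2076]
tool_rot: [3.142, 0.0, 0.708]
force: [1.1, -0.7, -0.8]
grip_width: 0.0852
finger_force: 0.0
```

>>> play_rows(
  motion=[
    [0,0,0,0,0,0.14,1],
    [0,0,0,0,0,0.28,1],
    [0,0,0,0,0,0.42,1],
    [0,0,0,0,0,0.56,1],
    [0,0,0,0,0,0.56,1],
  ],
)

```text
clock: 23.95
position: [0.6781, -0.0434, 0.2073]
tool_rot: [3.141, 0.001, 0.151]
force: [-1.0, 0.1, -0.8]
grip_width: 0.0855
finger_force: 0.0
```

Run:
```python
from h import *
o=observe();print(o['position'],np.degrees(o['tool_rot'][2]),o['qpos'])
print(plan(.6780,-.0436,.124,8.7))
p,d,ci=grab('top'); W=cloud(d,ci); q=W[(W[...,2]>.125)&(W[...,2]<.16)&(np.hypot(W[...,0]-.68,W[...,1]+.04)<.09)]; print(len(q))
```

```text
[ 0.67812404 -0.04340114  0.20732139] 8.67649305704379 [-0.49319476  0.79372549  0.84138305  1.49336189 -0.62477364  1.13820081
 -0.95347966]
(array([-0.01,  0.01,  8.33]), array([ 0.   ,  0.001, -0.   ]))
6
```

>>> play_rows(
  motion=[
    [0,0,2,0,0,0,1],
    [0,0,4,0,0,0,1],
    [0,0,6,0,0,0,1],
    [0,0,7.5,0,0,0,1],
    [0,0,8.3,0,0,0,1],
  ],
  squeeze=25,
)

```text
clock: 24.5
position: [0.6778, -0.0436, 0.1236]
tool_rot: [-3.141, 0.001, 0.156]
force: [-0.5, -0.4, 0.3]
grip_width: 0.0855
finger_force: 0.0
```

>>> play_rows(
  motion=[
    [0,0,0,0,0,0,-1],
    [0,0,0,0,0,0,-1],
    [0,0,0,0,0,0,-1],
    [0,0,0,0,0,0,-1],
    [0,0,0,0,0,0,-1],
  ],
)

```text
clock: 25.0
position: [0.6784, -0.0436, 0.1252]
tool_rot: [-3.142, -0.001, 0.154]
force: [-0.3, 1.5, 0.8]
grip_width: 0.0124
finger_force: 0.8
```

>>> play_rows(
  motion=[
    [0,0,0,0,0,0,-1],
    [0,0,0,0,0,0,-1],
    [0,-0.5,0,0,0,0,-1],
    [0,-1,0,0,0,0,-1],
    [0,-1.5,0,0,0,0,-1],
  ],
)

```text
clock: 25.5
position: [0.6761, -0.0288, 0.1253]
tool_rot: [3.141, -0.001, 0.154]
force: [-0.5, -1.7, 7.1]
grip_width: 0.0116
finger_force: 29.7
```

>>> play_rows(
  motion=[
    [0,-1,0,0,0,0,-1],
    [0,-2,0,0,0,0,-1],
    [0,-3,0,0,0,0,-1],
    [0,-3.8,0,0,0,0,-1],
    [0,-4.1,0,0,0,0,-1],
  ],
)

```text
clock: 26.0
position: [0.6699, 0.0107, 0.1253]
tool_rot: [3.138, -0.001, 0.154]
force: [5.7, -18.5, -0.2]
grip_width: 0.0117
finger_force: 28.8
```

>>> play_rows(
  motion=[
    [0,0,0,0,0,0,0],
    [0,0,0,0,0,0,0],
    [0,0,0,0,0,0,0],
    [0,0,-2.5,0,0,0,0],
    [0,0,-6,0,0,0,0],
  ],
)

```text
clock: 26.5
position: [0.6686, 0.012, 0.1839]
tool_rot: [-3.141, 0.003, 0.154]
force: [-0.1, 0.6, 0.8]
grip_width: 0.043
finger_force: 0.0
```

Run:
```python
from h import *
o=observe();print(o['position'],np.degrees(o['tool_rot'][2]),o['qpos'])
x,y=sc(.13,-.04);print(plan(x,y,.135,8.7))
p,d,ci=grab('wrist'); W=cloud(d,ci); save('w3.png',p,1.0)
q=W[(W[...,2]>.13)&(W[...,2]<.16)&(np.hypot(W[...,0]-.67,W[...,1]-.01)<.09)]; print('fin',len(q),cv2.minAreaRect(q[:,:2].astype(np.float32)) if len(q) else 0)
p,d,ci=grab('top'); W=cloud(d,ci)
a=sc(0,.1);b=sc(0,0);c=sc(0,-.1); casts(p,W,dict(urn=(a[0],a[1],.084),column=(b[0],b[1],.088),drum=(c[0],c[1],.07)))
save('t2.png',p[110:280,150:420],2.5)
```

```text
[0.66862911 0.01204996 0.18392572] 8.811074996356485 [-0.58187524  0.80398082  0.83311935  1.54455581 -0.64472434  1.08899234
 -1.0095363 ]
(array([-0.05,  5.66,  4.89]), array([-0.   ,  0.003,  0.002]))
fin 1036 ((0.6710411310195923, 0.009734476916491985), (0.030693579465150833, 0.011974201537668705), 9.068379402160645)
urn axis [0.527  0.0747] top 0.0823 size 0.039 0.043 tablet yaw 3.9 n 13 r 0.035
column axis [ 0.5403 -0.0252] top 0.088 size 0.036 0.035 tablet yaw 7.1 n 13 r 0.036
drum axis [ 0.558  -0.1219] top 0.0696 size 0.043 0.039 tablet yaw 9.0 n 11 r 0.034
```

View pics/w3.png

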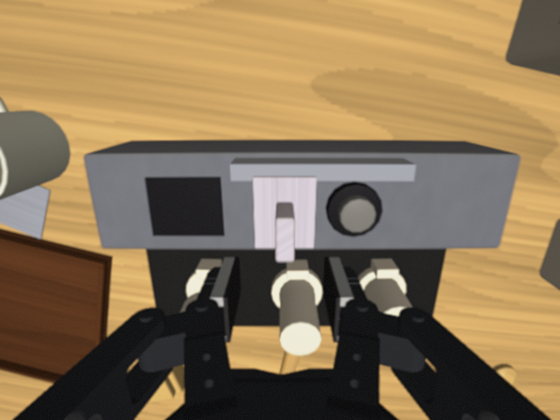

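The view shows the tab aside with its fin at (285,232), the button clear at (355,210), and all three casts standing on the mat. Next I press the button with the fingers shut.

>>> play_rows(
  motion=[
    [0,1.1,0,0,0,0,-1],
    [0,2.3,0,0,0,0,-1],
    [0,3.4,0,0,0,0,-1],
    [0,4.6,0,0,0,0,-1],
    [0,5.65,0,0,0,0,-1],
  ],
)

```text
clock: 27.1
position: [0.6782, -0.0458, 0.1844]
tool_rot: [3.141, 0.001, 0.153]
force: [1.0, 0.1, 1.6]
grip_width: 0.0
finger_force: 0.0
```

>>> play_rows(
  motion=[
    [0,0,1.5,0,0,0,-1],
    [0,0,3,0,0,0,-1],
    [0,0,4.5,0,0,0,-1],
    [0,0,6,0,0,0,-1],
    [0,0,7,0,0,0,-1],
  ],
)

```text
clock: 27.6
position: [0.6777, -0.0436, 0.1127]
tool_rot: [-3.141, 0.002, 0.154]
force: [-0.5, 0.2, 0.1]
grip_width: -0.0003
finger_force: 0.0
```

>>> play_rows(
  motion=[
    [0,0,0.5,0,0,0,-1],
    [0,0,0.8,0,0,0,-1],
    [0,0,1.1,0,0,0,-1],
    [0,0,1.3,0,0,0,-1],
    [0,0,1.3,0,0,0,-1],
  ],
)

```text
clock: 28.1
position: [0.6784, -0.0442, 0.1021]
tool_rot: [3.142, -0.0, 0.154]
force: [-1.6, 0.7, 4.0]
grip_width: -0.0001
finger_force: 2.1
```

>>> play_rows(
  motion=[
    [0,0,0.2,0,0,0,-1],
    [0,0,0.4,0,0,0,-1],
    [0,0,0.4,0,0,0,-1],
    [0,0,0.4,0,0,0,-1],
    [0,0,0.4,0,0,0,-1],
  ],
)

```text
clock: 28.6
position: [0.6787, -0.0442, 0.1006]
tool_rot: [-3.141, -0.002, 0.154]
force: [-14.4, 4.6, 37.6]
grip_width: -0.0002
finger_force: 19.1
```

>>> play_rows(
  motion=[
    [0,0,-1.5,0,0,0,-1],
    [0,0,-3,0,0,0,-1],
    [0,0,-5,0,0,0,-1],
    [0,0,-7,0,0,0,-1],
    [0,0,-8.8,0,0,0,-1],
  ],
)

```text
clock: 29.1
position: [0.6785, -0.0443, 0.1874]
tool_rot: [3.141, -0.001, 0.154]
force: [-0.9, 1.4, 0.9]
grip_width: -0.0003
finger_force: 0.0
```

Run:
```python
from h import *
p,d,ci=grab('top'); W=cloud(d,ci)
a=sc(0,.1);b=sc(0,0);c=sc(0,-.1); casts(p,W,dict(urn=(a[0],a[1],.084),column=(b[0],b[1],.088),drum=(c[0],c[1],.07)))
o=observe();print(o['position'],o['force'])
print(plan(.6707,.0095,.124,8.7))
```

```text
urn few 9
column axis [ 0.5403 -0.0253] top 0.0873 size 0.037 0.035 tablet yaw 8.2 n 13 r 0.036
drum axis [ 0.5573 -0.1219] top 0.07 size 0.043 0.039 tablet yaw 6.6 n 14 r 0.035
[ 0.67945003 -0.04461567  0.19022668] [ 0.62352606 -1.05291111  4.86148829]
(array([-0.06, -5.49,  6.62]), array([ 0.001, -0.004,  0.002]))
```

Run:
```python
from h import *
o=observe();print(o['position'])
p,d,ci=grab('wrist'); W=cloud(d,ci); save('w4.png',p)
a=sc(0,.1);b=sc(0,0);c=sc(0,-.1); casts(p,W,dict(urn=(a[0],a[1],.084),column=(b[0],b[1],.088),drum=(c[0],c[1],.07)))
p,d,ci=grab('scene'); save('s4.png',p,1.3); W=cloud(d,ci)
casts(p,W,dict(urn=(a[0],a[1],.084),column=(b[0],b[1],.088),drum=(c[0],c[1],.07)))
```

```text
[ 0.67945003 -0.04461567  0.19022668]
urn axis [0.5351 0.0746] top 0.0839 size 0.032 0.039 tablet yaw -12.2 n 3 r 0.033
column few 0
drum axis [ 0.5763 -0.1182] top 0.0669 size 0.007 0.028 tablet yaw 0.0 n 0 r 0.0
urn axis [0.531  0.0722] top 0.0836 size 0.038 0.038 tablet yaw -6.1 n 2 r 0.036
column axis [ 0.5449 -0.0248] top 0.0883 size 0.038 0.039 tablet yaw 8.9 n 30 r 0.035
drum axis [ 0.5597 -0.123 ] top 0.0698 size 0.041 0.042 tablet yaw 9.7 n 34 r 0.036
```

View pics/s4.png

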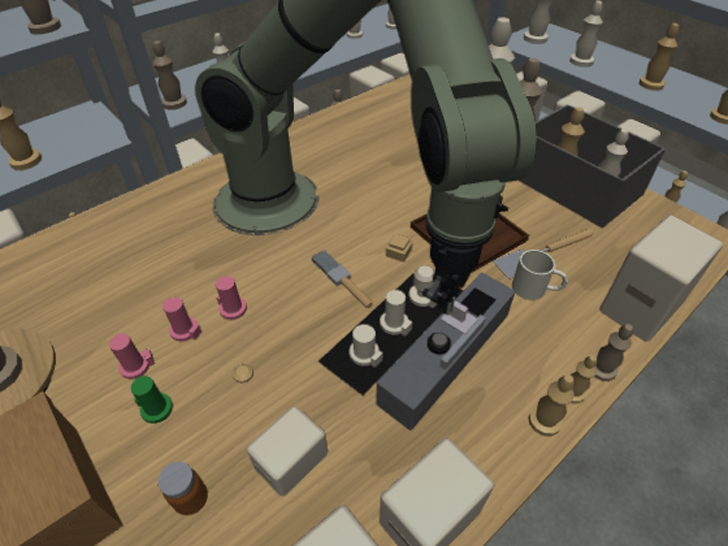

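The scene view shows all three casts in a row on the mat with tablets to the scanner; the arm partly hides the urn at (425,285). Step 2 looks done, so the tab goes back.

>>> play_rows(
  motion=[
    [0,-1.1,0,0,0,0,0],
    [0,-2.2,0,0,0,0,0],
    [0,-3.3,0,0,0,0,0],
    [0,-4.4,0,0,0,0,0],
    [0,-5.4,0,0,0,0,0],
  ],
)

```text
clock: 29.75
position: [0.6698, 0.0107, 0.1856]
tool_rot: [-3.142, 0.0, 0.155]
force: [0.7, 0.9, 0.9]
grip_width: 0.043
finger_force: 0.0
```

>>> play_rows(
  motion=[
    [0,0,0,0,0,0,0],
    [0,0,1.5,0,0,0,0],
    [0,0,3,0,0,0,0],
    [0,0,4.5,0,0,0,0],
    [0,0,6,0,0,0,0],
  ],
)

```text
clock: 30.25
position: [0.6696, 0.0088, 0.124]
tool_rot: [3.141, 0.001, 0.153]
force: [0.5, -0.4, -1.2]
grip_width: 0.0428
finger_force: 0.0
```

>>> play_rows(
  motion=[
    [0,0,0,0,0,0,-1],
    [0,0,0,0,0,0,-1],
    [0,0,0,0,0,0,-1],
    [0,0,0,0,0,0,-1],
    [0,0,0,0,0,0,-1],
  ],
)

```text
clock: 30.75
position: [0.67, 0.0092, 0.1259]
tool_rot: [3.142, -0.0, 0.154]
force: [1.1, -1.4, -9.3]
grip_width: 0.0117
finger_force: 29.4
```

>>> play_rows(
  motion=[
    [0,0.5,0,0,0,0,-1],
    [0,1,0,0,0,0,-1],
    [0,1.7,0,0,0,0,-1],
    [0,2.4,0,0,0,0,-1],
    [0,3,0,0,0,0,-1],
  ],
)

```text
clock: 31.25
position: [0.6747, -0.0213, 0.1259]
tool_rot: [3.142, -0.0, 0.153]
force: [-0.5, 1.9, -5.3]
grip_width: 0.0116
finger_force: 29.8
```

>>> play_rows(
  motion=[
    [0,0.7,0,0,0,0,-1],
    [0,1.3,0,0,0,0,-1],
    [0,1.9,0,0,0,0,-1],
    [0,2.3,0,0,0,0,-1],
    [0,2.6,0,0,0,0,-1],
  ],
)

```text
clock: 31.75
position: [0.6784, -0.0444, 0.1258]
tool_rot: [-3.138, 0.001, 0.155]
force: [-8.4, 20.7, 6.3]
grip_width: 0.0113
finger_force: 31.5
```

>>> play_rows(
  motion=[
    [0,0,0,0,0,0,0],
    [0,0,0,0,0,0,0],
    [0,0,-3,0,0,0,0],
    [0,0,-6,0,0,0,0.5],
    [0,0,-9,0,0,0,1],
  ],
  squeeze=40,
)

```text
clock: 32.25
position: [0.6786, -0.0467, 0.2172]
tool_rot: [3.141, -0.0, 0.153]
force: [0.3, -0.1, 0.7]
grip_width: 0.0703
finger_force: 0.0
```

>>> play_rows(
  motion=[
    [0,0,0,0,0,-0.14,1],
    [0,0,0,0,0,-0.28,1],
    [0,0,0,0,0,-0.42,1],
    [0,0,0,0,0,-0.56,1],
    [0,0,0,0,0,-0.7,1],
  ],
)

```text
clock: 32.75
position: [0.6788, -0.0466, 0.2162]
tool_rot: [3.14, -0.0, 0.859]
force: [-0.1, -0.6, 0.1]
grip_width: 0.085
finger_force: 0.0
```

Run:
```python
from h import *
o=observe();print(o['position'],np.degrees(o['tool_rot'][2]),o['qpos'])
print(plan(.5277,.0741,.2,60))
```

```text
[ 0.67879565 -0.04660334  0.21621608] 49.23160849877931 [-0.40638841  0.72355269  0.66902439  1.47885837 -0.47689815  1.10478866
 -0.35532904]
(array([ -0.73, -19.33,   1.6 ]), array([ 0.001,  0.   , -0.188]))
```

>>> play_rows(
  motion=[
    [-0.1,-3.9,0,0,0,-0.04,1],
    [-0.3,-7.7,0,0,0,-0.08,1],
    [-0.4,-11.6,0,0,0,-0.12,1],
    [-0.6,-15.5,0,0,0,-0.16,1],
    [-0.73,-19.3,0,0,0,-0.19,1],
  ],
)

```text
clock: 33.25
position: [0.5272, 0.0756, 0.2161]
tool_rot: [3.141, -0.0, 1.045]
force: [1.5, 0.6, 0.2]
grip_width: 0.0852
finger_force: 0.0
```

>>> play_rows(
  motion=[
    [0,0,0,0,0,0,1],
    [0,0,0,0,0,0,1],
    [0,0,0,0,0,0,1],
    [0,0,0,0,0,0,1],
    [0,0,0,0,0,0,1],
  ],
)

```text
clock: 33.75
position: [0.5287, 0.0745, 0.2157]
tool_rot: [3.141, 0.0, 1.043]
force: [-0.4, -0.1, 0.9]
grip_width: 0.0852
finger_force: 0.0
```

Run:
```python
from h import *
p,d,ci=grab('wrist'); W=cloud(d,ci); save('w5.png',p)
a=sc(0,.1);b=sc(0,0);e=sc(0,-.1); c=casts(p,W,dict(urn=(a[0],a[1],.084),column=(b[0],b[1],.088),drum=(e[0],e[1],.07)))
q=W[(W[...,2]>.13)&(W[...,2]<.16)&(np.hypot(W[...,0]-.675,W[...,1]+.02)<.09)]; print('fin',len(q),cv2.minAreaRect(q[:,:2].astype(np.float32)) if len(q) else 0)
o=observe();print(o['position'],np.degrees(o['tool_rot'][2]),o['qpos'])
print(plan(*c['urn'][0],.038,60))
p,d,ci=grab('top'); W=cloud(d,ci); casts(p,W,dict(column=(b[0],b[1],.088),drum=(e[0],e[1],.07)))
```

```text
urn axis [0.5285 0.0742] top 0.084 size 0.043 0.042 tablet yaw 9.0 n 143 r 0.035
column axis [ 0.5421 -0.0252] top 0.0886 size 0.04 0.038 tablet yaw 11.6 n 147 r 0.035
drum axis [ 0.5406 -0.1212] top 0.0704 size 0.029 0.006 tablet yaw 0.0 n 0 r 0.0
fin 1245 ((0.678358793258667, -0.04355202242732048), (0.030432388186454773, 0.013642363250255585), 9.518881797790527)
[0.52863291 0.07460531 0.2156767 ] 59.74589820771846 [-0.74471847  0.47952343  0.68282846  1.8820386  -0.3765577   0.91163083
 -0.41003951]
(array([-0.04,  0.  , 17.77]), array([ 0.   ,  0.   , -0.004]))
column axis [ 0.5402 -0.0252] top 0.087 size 0.035 0.037 tablet yaw 8.5 n 12 r 0.036
drum axis [ 0.5572 -0.1219] top 0.0696 size 0.039 0.042 tablet yaw 4.2 n 12 r 0.035
```

>>> play_rows(
  motion=[
    [0,0,2.4,0,0,0,1],
    [0,0,4.8,0,0,0,1],
    [0,0,7.2,0,0,0,1],
    [0,0,9.6,0,0,0,1],
    [0,0,12,0,0,0,1],
  ],
)

```text
clock: 34.35
position: [0.5284, 0.075, 0.0947]
tool_rot: [3.141, 0.0, 1.043]
force: [0.5, 0.5, 1.0]
grip_width: 0.0854
finger_force: 0.0
```

>>> play_rows(
  motion=[
    [0,0,1.4,0,0,0,1],
    [0,0,2.8,0,0,0,1],
    [0,0,4.2,0,0,0,1],
    [0,0,5.6,0,0,0,1],
    [0,0,5.6,0,0,0,1],
  ],
)

```text
clock: 34.85
position: [0.5277, 0.0751, 0.0383]
tool_rot: [-3.14, 0.001, 1.044]
force: [-0.4, 0.9, 0.6]
grip_width: 0.0853
finger_force: 0.0
```

>>> play_rows(
  motion=[
    [0,0,0,0,0,0,-1],
    [0,0,0,0,0,0,-1],
    [0,0,0,0,0,0,-1],
    [0,0,0,0,0,0,-1],
    [0,0,0,0,0,0,-1],
  ],
)

```text
clock: 35.35
position: [0.5287, 0.0754, 0.0406]
tool_rot: [3.141, -0.001, 1.044]
force: [-2.2, -0.4, 7.4]
grip_width: 0.0447
finger_force: 39.9
```

>>> play_rows(
  motion=[
    [0,0,0,0,0,0,-1],
    [0,0,0,0,0,0,-1],
    [0,0,-1,0,0,0,-1],
    [0,0,-3,0,0,0,-1],
    [0,0,-5,0,0,0,-1],
  ],
)

```text
clock: 35.85
position: [0.5281, 0.0751, 0.091]
tool_rot: [-3.141, 0.0, 1.044]
force: [0.3, -0.1, -1.8]
grip_width: 0.0445
finger_force: 41.7
```

>>> play_rows(
  motion=[
    [0,0,-2,0,0,0,-1],
    [0,0,-4,0,0,0,-1],
    [0,0,-6,0,0,0,-1],
    [0,0,-8,0,0,0,-1],
    [0,0,-9,0,0,0,-1],
  ],
)

```text
clock: 36.35
position: [0.5287, 0.0752, 0.1818]
tool_rot: [3.14, -0.002, 1.044]
force: [-0.3, -0.2, -2.3]
grip_width: 0.0448
finger_force: 41.7
```

Run:
```python
from h import *
o=observe();print(o['position'],np.degrees(o['tool_rot'][2]))
print(plan(.5058,.3505,.18,60))
# tray check, inner walls: dark-brown rim points vs floor
t=np.load('top0.npz'); W=t['W']; p,d,ci=grab('top'); W=cloud(d,ci)
hsv=cv2.cvtColor(p,cv2.COLOR_RGB2HSV)
m=(np.hypot(W[...,0]-.455,W[...,1]-.31)<.16)&(W[...,2]>.012)&(W[...,2]<.03)&(p.max(2)<90); q=W[m]
print(len(q),cv2.minAreaRect(q[:,:2].astype(np.float32)))
```

```text
[0.52865481 0.07523949 0.18184689] 59.79336307779601
(array([ 22.64, -15.82,   0.2 ]), array([ 0.001, -0.002, -0.004]))
312 ((0.4576587677001953, 0.333570659160614), (0.163977712392807, 0.21143943071365356), 82.83965301513672)
```

>>> play_rows(
  motion=[
    [2.3,-1.6,0,0,0,0,-1],
    [4.5,-3.2,0,0,0,0,-1],
    [7.2,-5,0,0,0,0,-1],
    [10.8,-7.5,0,0,0,0,-1],
    [14.4,-10,0,0,0,0,-1],
  ],
)

```text
clock: 36.9
position: [0.5138, 0.2513, 0.1794]
tool_rot: [-3.141, 0.0, 1.043]
force: [0.6, 0.3, -2.2]
grip_width: 0.0443
finger_force: 41.7
```

>>> play_rows(
  motion=[
    [2.5,-1.8,0,0,0,0,-1],
    [5,-3.6,0,0,0,0,-1],
    [7,-5,0,0,0,0,-1],
    [8.2,-5.8,1,0,0,0,-1],
    [8.2,-5.8,3,0,0,0,-1],
  ],
)

```text
clock: 37.4
position: [0.5052, 0.3522, 0.1492]
tool_rot: [3.142, -0.001, 1.046]
force: [-0.2, -0.2, -2.5]
grip_width: 0.0443
finger_force: 41.7
```

>>> play_rows(
  motion=[
    [0,0,2,0,0,0,-1],
    [0,0,4,0,0,0,-1],
    [0,0,6,0,0,0,-1],
    [0,0,7.5,0,0,0,-1],
    [0,0,8.5,0,0,0,-1],
  ],
)

```text
clock: 37.9
position: [0.5051, 0.3492, 0.0631]
tool_rot: [-3.141, 0.002, 1.043]
force: [0.2, -0.7, -1.9]
grip_width: 0.045
finger_force: 41.7
```

Run:
```python
from h import *
o=observe();print(o['position'],np.degrees(o['tool_rot'][2]),o['qpos'])
p,d,ci=grab('wrist'); save('w6.png',p)
p,d,ci=grab('top'); W=cloud(d,ci)
save('t6.png',p[150:270,120:300],4)
```

```text
[0.50510577 0.34917756 0.06311158] 59.76406128817948 [-1.04658338  0.79910866  0.5303617   1.76699248 -0.57032321  0.73555114
 -0.74156375]
```

View pics/w6.png

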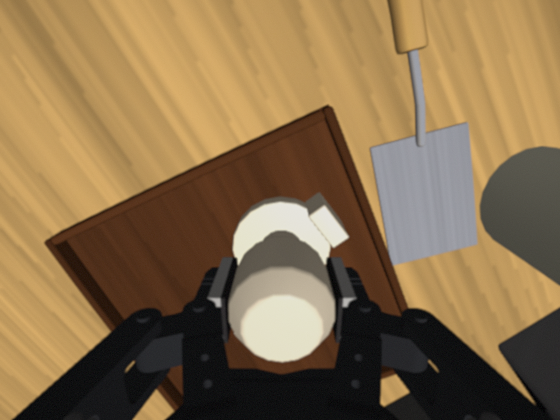

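The urn hangs clear inside the tray walls, with its foot at (283,240) and tablet at (327,222) clear of the right wall, so I lower it.

>>> play_rows(
  motion=[
    [0,0,0.4,0,0,0,-1],
    [0,0,0.8,0,0,0,-1],
    [0,0,1.2,0,0,0,-1],
    [0,0,1.6,0,0,0,-1],
    [0,0,1.6,0,0,0,-1],
  ],
)

```text
clock: 38.5
position: [0.5052, 0.35, 0.0483]
tool_rot: [-3.141, 0.0, 1.044]
force: [0.4, 0.3, -1.5]
grip_width: 0.0443
finger_force: 41.7
```

>>> play_rows(
  motion=[
    [0,0,0,0,0,0,-1],
    [0,0,0,0,0,0,0.6],
    [0,0,0,0,0,0,0.6],
    [0,0,0,0,0,0,0.6],
    [0,0,0,0,0,0,0.6],
  ],
)

```text
clock: 39.0
position: [0.5055, 0.3501, 0.0489]
tool_rot: [3.142, -0.0, 1.044]
force: [-0.6, 0.9, 0.1]
grip_width: 0.0679
finger_force: 0.0
```

>>> play_rows(
  motion=[
    [0,0,-3.5,0,0,0,0.6],
    [0,0,-7,0,0,0,0.6],
    [0,0,-10.5,0,0,0,1],
    [0,0,-14,0,0,0,1],
    [0,0,-17,0,0,0,1],
  ],
)

```text
clock: 39.5
position: [0.5055, 0.35, 0.2208]
tool_rot: [3.141, -0.001, 1.044]
force: [0.8, -0.1, 0.3]
grip_width: 0.0852
finger_force: 0.0
```

Run:
```python
from h import *
o=observe();print(o['position'],np.degrees(o['tool_rot'][2]),o['qpos'])
p,d,ci=grab('wrist'); W=cloud(d,ci); casts(p,W,dict(urn=(.506,.35,.09)))
hsv=cv2.cvtColor(p,cv2.COLOR_RGB2HSV)
b=sc(0,0); print(plan(b[0],b[1]-.001,.215,60))
```

```text
[0.5055289  0.34999207 0.22077445] 59.79324468523643 [-1.13895632  0.60903766  0.67485975  1.66497799 -0.43273014  1.02096081
 -0.84885248]
urn axis [0.5053 0.3489] top 0.09 size 0.043 0.043 tablet yaw 8.6 n 153 r 0.035
(array([-30.7 ,  21.93,   0.88]), array([ 0.002, -0.006, -0.004]))
```

>>> play_rows(
  motion=[
    [-3,2.2,0,0,0,0,1],
    [-6,4.4,0,0,0,0,1],
    [-9,6.6,0,0,0,0,1],
    [-12,8.8,0,0,0,0,1],
    [-15.3,11,0,0,0,0,1],
  ],
)

```text
clock: 40.05
position: [0.5235, 0.1613, 0.2187]
tool_rot: [3.141, -0.0, 1.044]
force: [0.6, -0.2, -0.3]
grip_width: 0.0855
finger_force: 0.0
```

>>> play_rows(
  motion=[
    [-3.6,2.6,0,0,0,0,1],
    [-7.3,5.2,0,0,0,0,1],
    [-11,7.9,0,0,0,0,1],
    [-14,10,0,0,0,0,1],
    [-15.3,11,0,0,0,0,1],
  ],
)

```text
clock: 40.55
position: [0.5414, -0.0289, 0.2191]
tool_rot: [3.141, 0.0, 1.04]
force: [-0.2, 0.3, 0.3]
grip_width: 0.0854
finger_force: 0.0
```

>>> play_rows(
  motion=[
    [0,0,0,0,0,0,1],
    [0,0,0,0,0,0,1],
    [0,0,0,0,0,0,1],
    [0,0,0,0,0,0,1],
    [0,0,0,0,0,0,1],
  ],
)

```text
clock: 41.05
position: [0.5417, -0.0243, 0.2188]
tool_rot: [-3.142, -0.0, 1.045]
force: [0.8, -0.0, 0.4]
grip_width: 0.0853
finger_force: 0.0
```

Run:
```python
from h import *
p,d,ci=grab('wrist'); W=cloud(d,ci)
b=sc(0,0);e=sc(0,-.1); c=casts(p,W,dict(column=(b[0],b[1],.088),drum=(e[0],e[1],.07)))
o=observe();print(o['position'],np.degrees(o['tool_rot'][2]),o['qpos'])
print(plan(*c['column'][0],.0435,60))
p,d,ci=grab('top'); W=cloud(d,ci); casts(p,W,dict(column=(b[0],b[1],.088),drum=(e[0],e[1],.07)))
hsv=cv2.cvtColor(p,cv2.COLOR_RGB2HSV)
m=((p.max(2)<75)&(np.hypot(W[...,0]-.455,W[...,1]-.31)<.17)&(W[...,2]<.03)).astype(np.uint8)
q=W[m>0]; r=np.abs(q[:,2]-.02)<.006; print('rim',r.sum(),cv2.minAreaRect(q[r][:,:2].astype(np.float32)))
```

```text
column axis [ 0.5427 -0.0252] top 0.0886 size 0.039 0.039 tablet yaw 10.4 n 145 r 0.035
drum axis [ 0.5589 -0.1231] top 0.0706 size 0.043 0.043 tablet yaw 11.8 n 132 r 0.035
[ 0.54164734 -0.02444831  0.21878039] 59.86219703424732 [-0.56166378  0.49338117  0.69681919  1.85829309 -0.3890273   0.92984312
 -0.21210114]
(array([-0.02,  0.13, 17.53]), array([-0.   , -0.   , -0.002]))
column few 0
drum axis [ 0.5573 -0.1219] top 0.069 size 0.044 0.039 tablet yaw 7.2 n 13 r 0.034
rim 284 ((0.4555186629295349, 0.3094729781150818), (0.20991840958595276, 0.20664475858211517), 84.30686950683594)
```

>>> play_rows(
  motion=[
    [0,0,2.4,0,0,0,1],
    [0,0,4.8,0,0,0,1],
    [0,0,7.2,0,0,0,1],
    [0,0,9.6,0,0,0,1],
    [0,0,12,0,0,0,1],
  ],
)

```text
clock: 41.65
position: [0.5417, -0.0249, 0.0979]
tool_rot: [3.141, 0.0, 1.044]
force: [0.2, 0.3, 0.5]
grip_width: 0.0853
finger_force: 0.0
```

>>> play_rows(
  motion=[
    [0,0,1.4,0,0,0,1],
    [0,0,2.8,0,0,0,1],
    [0,0,4.2,0,0,0,1],
    [0,0,5.4,0,0,0,1],
    [0,0,5.4,0,0,0,1],
  ],
)

```text
clock: 42.15
position: [0.5411, -0.0251, 0.0436]
tool_rot: [-3.14, 0.001, 1.044]
force: [-0.5, 1.1, 1.0]
grip_width: 0.0857
finger_force: 0.0
```

>>> play_rows(
  motion=[
    [0,0,0,0,0,0,-1],
    [0,0,0,0,0,0,-1],
    [0,0,0,0,0,0,-1],
    [0,0,0,0,0,0,-1],
    [0,0,0,0,0,0,-1],
  ],
)

```text
clock: 42.65
position: [0.5421, -0.0251, 0.0454]
tool_rot: [3.141, -0.001, 1.044]
force: [-1.0, 1.0, 5.6]
grip_width: 0.039
finger_force: 39.5
```

>>> play_rows(
  motion=[
    [0,0,0,0,0,0,-1],
    [0,0,0,0,0,0,-1],
    [0,0,-1,0,0,0,-1],
    [0,0,-3,0,0,0,-1],
    [0,0,-5,0,0,0,-1],
  ],
)

```text
clock: 43.15
position: [0.5414, -0.0252, 0.0959]
tool_rot: [-3.141, 0.0, 1.044]
force: [0.7, -0.0, -1.0]
grip_width: 0.0391
finger_force: 40.8
```

>>> play_rows(
  motion=[
    [0,0,-2,0,0,0,-1],
    [0,0,-4,0,0,0,-1],
    [0,0,-6,0,0,0,-1],
    [0,0,-8,0,0,0,-1],
    [0,0,-9,0,0,0,-1],
  ],
)

```text
clock: 43.65
position: [0.542, -0.0252, 0.1868]
tool_rot: [3.14, -0.001, 1.044]
force: [0.1, 0.7, -2.0]
grip_width: 0.0392
finger_force: 40.9
```

>>> play_rows(
  motion=[
    [2,-1.6,0,0,0,0,-1],
    [4.5,-3.7,0,0,0,0,-1],
    [7.5,-6.1,0,0,0,0,-1],
    [10.5,-8.6,0,0,0,0,-1],
    [13.5,-11,0,0,0,0,-1],
  ],
)

```text
clock: 44.15
position: [0.5138, 0.1484, 0.1849]
tool_rot: [-3.141, 0.0, 1.044]
force: [0.2, -0.1, -1.5]
grip_width: 0.0389
finger_force: 40.8
```

>>> play_rows(
  motion=[
    [3,-2.4,0,0,0,0,-1],
    [5.5,-4.5,0,0,0,0,-1],
    [7.5,-6.1,0,0,0,0,-1],
    [8.8,-7.2,0,0,0,0,-1],
    [8.8,-7.2,0,0,0,0,-1],
  ],
)

```text
clock: 44.65
position: [0.4957, 0.2613, 0.1845]
tool_rot: [-3.141, 0.0, 1.047]
force: [-0.3, -0.1, -3.4]
grip_width: 0.0393
finger_force: 40.9
```

>>> play_rows(
  motion=[
    [0,0,2,0,0,0,-1],
    [0,0,4.5,0,0,0,-1],
    [0,0,7,0,0,0,-1],
    [0,0,9.5,0,0,0,-1],
    [0,0,11,0,0,0,-1],
  ],
)

```text
clock: 45.15
position: [0.4963, 0.2577, 0.0733]
tool_rot: [-3.141, 0.002, 1.042]
force: [0.4, -0.3, -2.1]
grip_width: 0.0392
finger_force: 40.8
```

>>> play_rows(
  motion=[
    [0,0,0.6,0,0,0,-1],
    [0,0,1.2,0,0,0,-1],
    [0,0,1.8,0,0,0,-1],
    [0,0,2.2,0,0,0,-1],
    [0,0,2.25,0,0,0,-1],
  ],
)

```text
clock: 45.65
position: [0.4965, 0.2592, 0.0522]
tool_rot: [-3.142, -0.0, 1.044]
force: [-0.4, 1.2, -1.6]
grip_width: 0.0391
finger_force: 40.9
```

>>> play_rows(
  motion=[
    [0,0,0,0,0,0,-1],
    [0,0,0,0,0,0,0.6],
    [0,0,0,0,0,0,0.6],
    [0,0,0,0,0,0,0.6],
    [0,0,0,0,0,0,0.6],
  ],
)

```text
clock: 46.15
position: [0.4966, 0.2592, 0.0524]
tool_rot: [3.141, -0.0, 1.044]
force: [0.1, -0.4, 0.6]
grip_width: 0.0685
finger_force: 0.0
```

>>> play_rows(
  motion=[
    [0,0,-3.5,0,0,0,0.6],
    [0,0,-7,0,0,0,0.6],
    [0,0,-10.5,0,0,0,1],
    [0,0,-14,0,0,0,1],
    [0,0,-16,0,0,0,1],
  ],
)

```text
clock: 46.65
position: [0.4971, 0.2593, 0.2149]
tool_rot: [3.141, -0.002, 1.044]
force: [-0.2, 0.5, -1.1]
grip_width: 0.0854
finger_force: 0.0
```

Run:
```python
from h import *
p,d,ci=grab('wrist'); W=cloud(d,ci)
casts(p,W,dict(urn=(.506,.35,.09),column=(.496,.259,.094)))
o=observe();print(o['position'],o['qpos'])
```

```text
urn axis [0.5049 0.3475] top 0.0901 size 0.043 0.043 tablet yaw 8.2 n 168 r 0.035
column axis [0.4973 0.2588] top 0.0946 size 0.039 0.039 tablet yaw 10.6 n 160 r 0.035
[0.4979064  0.25958786 0.21687151] [-1.08108496  0.53184028  0.71221449  1.81557414 -0.42223784  0.94619754
 -0.71351228]
```

>>> play_rows(
  motion=[
    [-3,2.4,0,0,0,0,1],
    [-6,4.9,0,0,0,0,1],
    [-9,7.3,0,0,0,0,1],
    [-12,9.8,0,0,0,0,1],
    [-15,12.3,0,0,0,0,1],
  ],
)

```text
clock: 47.2
position: [0.5273, 0.0662, 0.2123]
tool_rot: [-3.142, -0.0, 1.044]
force: [0.3, 0.7, -0.3]
grip_width: 0.0854
finger_force: 0.0
```

>>> play_rows(
  motion=[
    [-3.6,2.9,0,0,0,0,1],
    [-7.2,5.9,0,0,0,0,1],
    [-10.8,8.8,0,0,0,0,1],
    [-13.8,11.3,0,0,0,0,1],
    [-14.9,12.2,0,0,0,0,1],
  ],
)

```text
clock: 47.7
position: [0.5576, -0.1268, 0.2124]
tool_rot: [3.141, 0.001, 1.039]
force: [-1.3, 0.5, -0.7]
grip_width: 0.0855
finger_force: 0.0
```

>>> play_rows(
  motion=[
    [0,0,0,0,0,0,1],
    [0,0,0,0,0,0,1],
    [0,0,0,0,0,0,1],
    [0,0,0,0,0,0,1],
    [0,0,0,0,0,0,1],
  ],
)

```text
clock: 48.2
position: [0.558, -0.1215, 0.2123]
tool_rot: [-3.142, -0.0, 1.045]
force: [0.3, 1.2, -0.1]
grip_width: 0.0854
finger_force: 0.0
```

Run:
```python
from h import *
p,d,ci=grab('wrist'); W=cloud(d,ci)
e=sc(0,-.1); c=casts(p,W,dict(drum=(e[0],e[1],.07)))
o=observe();print(o['position'],np.degrees(o['tool_rot'][2]),o['qpos'])
print(plan(*c['drum'][0],.033,60))
print(plan(.4096,.3144,.18,60,[*c['drum'][0],.18,60]))
p,d,ci=grab('top'); W=cloud(d,ci); casts(p,W,dict(urn=(.506,.35,.09),column=(.496,.259,.094)))
```

```text
drum axis [ 0.5591 -0.1234] top 0.0706 size 0.043 0.043 tablet yaw 10.8 n 149 r 0.035
[ 0.55795287 -0.12177807  0.21233783] 59.8590932903917 [-0.36378416  0.55147941  0.69198659  1.7907547  -0.42287554  0.95264691
 -0.02009663]
(array([-0.09,  0.18, 17.93]), array([-0.   , -0.   , -0.002]))
(array([ 30.44, -34.83,  -0.  ]), array([0., 0., 0.]))
urn axis [0.5034 0.3469] top 0.0881 size 0.04 0.04 tablet yaw 8.6 n 14 r 0.036
column axis [0.4949 0.2581] top 0.0937 size 0.039 0.039 tablet yaw 9.0 n 17 r 0.036
```

>>> play_rows(
  motion=[
    [-0.1,0.15,2.4,0,0,0,1],
    [-0.1,0.15,4.8,0,0,0,1],
    [-0.1,0.15,7.2,0,0,0,1],
    [-0.1,0.15,9.6,0,0,0,1],
    [-0.1,0.15,12,0,0,0,1],
  ],
)

```text
clock: 48.8
position: [0.5587, -0.1239, 0.0914]
tool_rot: [3.141, -0.0, 1.044]
force: [1.1, 0.9, 0.7]
grip_width: 0.0857
finger_force: 0.0
```

>>> play_rows(
  motion=[
    [0,0,1.4,0,0,0,1],
    [0,0,2.8,0,0,0,1],
    [0,0,4.2,0,0,0,1],
    [0,0,5.7,0,0,0,1],
    [0,0,5.7,0,0,0,1],
  ],
)

```text
clock: 49.3
position: [0.5579, -0.1239, 0.0337]
tool_rot: [-3.14, 0.001, 1.044]
force: [-0.5, 0.3, 0.6]
grip_width: 0.0854
finger_force: 0.0
```

>>> play_rows(
  motion=[
    [0,0,0,0,0,0,-1],
    [0,0,0,0,0,0,-1],
    [0,0,0,0,0,0,-1],
    [0,0,0,0,0,0,-1],
    [0,0,0,0,0,0,-1],
  ],
)

```text
clock: 49.8
position: [0.5591, -0.1241, 0.0361]
tool_rot: [3.141, -0.001, 1.044]
force: [-2.1, 1.2, 6.8]
grip_width: 0.0429
finger_force: 39.9
```

>>> play_rows(
  motion=[
    [0,0,0,0,0,0,-1],
    [0,0,0,0,0,0,-1],
    [0,0,-1,0,0,0,-1],
    [0,0,-3,0,0,0,-1],
    [0,0,-5,0,0,0,-1],
  ],
)

```text
clock: 50.3
position: [0.5584, -0.1241, 0.0865]
tool_rot: [-3.141, 0.0, 1.044]
force: [0.6, 1.0, -2.7]
grip_width: 0.0432
finger_force: 41.4
```

>>> play_rows(
  motion=[
    [0,0,-2,0,0,0,-1],
    [0,0,-4,0,0,0,-1],
    [0,0,-6.5,0,0,0,-1],
    [0,0,-9,0,0,0,-1],
    [0,0,-10,0,0,0,-1],
  ],
)

```text
clock: 50.8
position: [0.5592, -0.1244, 0.1879]
tool_rot: [3.139, -0.001, 1.043]
force: [-0.1, 0.0, -3.7]
grip_width: 0.0426
finger_force: 41.5
```

>>> play_rows(
  motion=[
    [1.5,-1.7,0,0,0,0,-1],
    [3.5,-4,0,0,0,0,-1],
    [6,-6.9,0,0,0,0,-1],
    [8.5,-9.7,0,0,0,0,-1],
    [11,-12.6,0,0,0,0,-1],
  ],
)

```text
clock: 51.3
position: [0.5042, 0.0356, 0.1852]
tool_rot: [-3.141, 0.0, 1.043]
force: [0.2, -0.4, -1.9]
grip_width: 0.0432
finger_force: 41.5
```

>>> play_rows(
  motion=[
    [2.5,-2.9,0,0,0,0,-1],
    [5,-5.7,0,0,0,0,-1],
    [7.5,-8.6,0,0,0,0,-1],
    [10,-11.4,0,0,0,0,-1],
    [12,-13.7,0,0,0,0,-1],
  ],
)

```text
clock: 51.8
position: [0.4458, 0.209, 0.1851]
tool_rot: [-3.141, 0.0, 1.045]
force: [0.4, 0.3, -3.0]
grip_width: 0.0428
finger_force: 41.5
```

>>> play_rows(
  motion=[
    [2,-2.3,0,0,0,0,-1],
    [4,-4.6,0,0,0,0,-1],
    [6,-6.9,0,0,0,0,-1],
    [7.4,-8.5,0,0,0,0,-1],
    [7.4,-8.5,0,0,0,0,-1],
  ],
)

```text
clock: 52.3
position: [0.4093, 0.3164, 0.1848]
tool_rot: [-3.141, 0.0, 1.048]
force: [-0.5, -0.7, -2.7]
grip_width: 0.0426
finger_force: 41.5
```

Run:
```python
from h import *
o=observe();print(o['position'],np.degrees(o['tool_rot'][2]),o['qpos'])
print(plan(.4096,.3144,.0415,60))
```

```text
[0.40930772 0.31635807 0.18482633] 60.04129497811992 [-1.29157624  0.51294807  0.71825237  1.9540968  -0.44965439  0.83918366
 -0.85155154]
(array([-0.15,  0.13, 14.33]), array([-0.001,  0.   ,  0.001]))
```

>>> play_rows(
  motion=[
    [0,0,2,0,0,0,-1],
    [0,0,4.5,0,0,0,-1],
    [0,0,7,0,0,0,-1],
    [0,0,9.5,0,0,0,-1],
    [0,0,11.5,0,0,0,-1],
  ],
)

```text
clock: 52.8
position: [0.4106, 0.3127, 0.069]
tool_rot: [-3.142, 0.001, 1.043]
force: [0.5, -0.6, -3.2]
grip_width: 0.043
finger_force: 41.5
```

>>> play_rows(
  motion=[
    [0,0,0.8,0,0,0,-1],
    [0,0,1.5,0,0,0,-1],
    [0,0,2.1,0,0,0,-1],
    [0,0,2.55,0,0,0,-1],
    [0,0,2.6,0,0,0,-1],
  ],
)

```text
clock: 53.3
position: [0.4108, 0.3137, 0.0443]
tool_rot: [-3.142, -0.0, 1.044]
force: [-0.2, 0.4, -2.8]
grip_width: 0.043
finger_force: 41.6
```

>>> play_rows(
  motion=[
    [0,0,0,0,0,0,-1],
    [0,0,0,0,0,0,0.6],
    [0,0,0,0,0,0,0.6],
    [0,0,0,0,0,0,0.6],
    [0,0,0,0,0,0,0.6],
  ],
)

```text
clock: 53.8
position: [0.4109, 0.3138, 0.0444]
tool_rot: [3.142, -0.0, 1.044]
force: [0.3, -0.9, 0.5]
grip_width: 0.0683
finger_force: 0.0
```

>>> play_rows(
  motion=[
    [0,0,-3.5,0,0,0,0.6],
    [0,0,-7,0,0,0,0.6],
    [0,0,-10.5,0,0,0,1],
    [0,0,-14,0,0,0,1],
    [0,0,-17,0,0,0,1],
  ],
)

```text
clock: 54.3
position: [0.4109, 0.3135, 0.2161]
tool_rot: [3.141, -0.001, 1.043]
force: [-0.1, -0.4, -0.2]
grip_width: 0.0852
finger_force: 0.0
```

>>> play_rows(
  motion=[
    [0,0,0,0,0,0,1],
    [0,0,0,0,0,0,1],
    [0,0,0,0,0,0,1],
    [0,0,0,0,0,0,1],
    [0,0,0,0,0,0,1],
  ],
)

```text
clock: 54.8
position: [0.4107, 0.3134, 0.2137]
tool_rot: [-3.142, 0.001, 1.043]
force: [0.3, -0.6, -0.5]
grip_width: 0.0855
finger_force: 0.0
```

Run:
```python
from h import *
g=dict(urn=(.505,.348,.09),column=(.496,.2588,.094),drum=(.4096,.3144,.076))
p,d,ci=grab('wrist'); W=cloud(d,ci); c=casts(p,W,g)
th=np.radians(-6); u=np.array([np.cos(th),np.sin(th)]); v=np.array([-u[1],u[0]])
for k,x in c.items():
    if x: D=x[0]-[.4553,.3096]; print(k,(D@u).round(4),(D@v).round(4))
p,d,ci=grab('top'); W=cloud(d,ci); casts(p,W,g)
q=W[(W[...,2]>.13)&(W[...,2]<.16)&(np.hypot(W[...,0]-.675,W[...,1]+.02)<.09)]; print('fin',len(q),np.median(q,0) if len(q) else 0)
save('t9.png',p,1.4); o=observe(); print(o['position'],o['clock'])
```

```text
urn axis [0.5047 0.348 ] top 0.0901 size 0.044 0.043 tablet yaw 12.9 n 147 r 0.035
column axis [0.5072 0.2396] top 0.0947 size 0.039 0.039 tablet yaw 28.7 n 160 r 0.035
drum axis [0.4118 0.314 ] top 0.0766 size 0.043 0.043 tablet yaw 11.5 n 162 r 0.035
urn 0.0451 0.0434
column 0.0589 -0.0642
drum -0.0437 -0.0002
urn axis [0.5087 0.352 ] top 0.0883 size 0.03 0.039 tablet yaw -80.8 n 5 r 0.019
column axis [0.5069 0.2398] top 0.0934 size 0.039 0.037 tablet yaw 24.3 n 10 r 0.034
drum axis [0.4102 0.3141] top 0.0752 size 0.042 0.042 tablet yaw 8.7 n 15 r 0.036
fin 35 [ 0.67473817 -0.04305733  0.14903972]
[0.4107512  0.31349744 0.21392149] 54.9
```

View pics/t9.png

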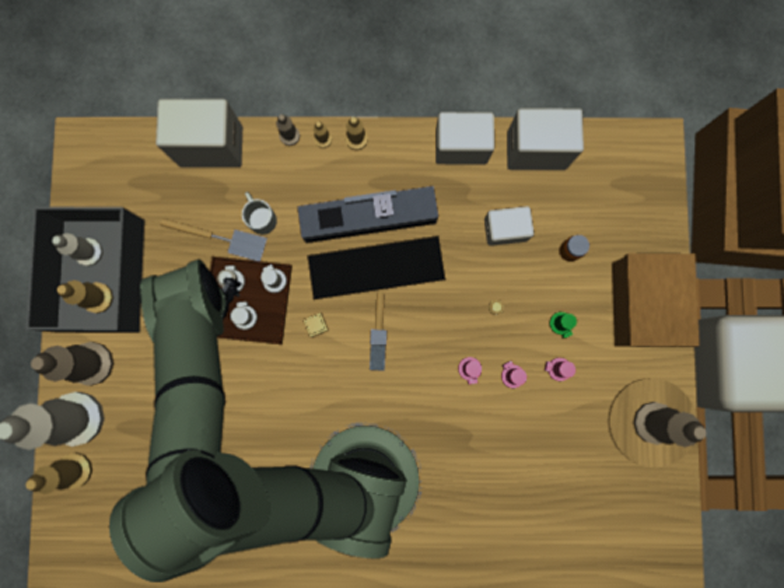

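The top view shows all three casts in the tray at (230,278), (273,280) and (242,317), with the tab home at (383,206) and the bystanders where they were. The column was nudged inside the tray to (+59, -64) mm. It still stands on the floor within the 75 mm limit.

```bash
python3 -c "
from workcell import bot
print(bot.job_done())"
```

```text
the job is handed in; nothing more can be done
None
```

The job is handed in, verdict not shown: the urn, column and drum (baluster absent) stood facing the scanner, the button was pressed fully down, the lock tab is home again, and all three stand upright in the tray, the column within the limit despite being knocked aside there.

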